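# Pack spare castors in a transit box and clamp its sliding lid with the cam quick-release

## Robot

A 6-joint arm with a two-finger parallel gripper is mounted at the origin on the work surface. World frame = base frame: x ahead of the robot, y to its left, z up, the work surface at z = 0. Lengths are in m, angles in degrees, forces in N, time in s.
With the tool pointing down it reaches from about 0.25 to 0.725 m from the base axis. Payload 9.7 kg.
Tool frame: the origin (TCP) lies midway between the tips of the shut fingers; the grasp point (between the pads) lies 19 mm behind it; z points along the fingers, x is the direction in which the jaws open and shut, and the axes are right-handed (so a half turn about z gives the same grasp; the last joint's range is limited). The gripper opens to 85 mm and grips with 20 to 120 N. Pads are 22 mm wide; open, the fingers measure 114 mm over their backs; the gripper's body (76 mm by 85 mm) begins 54 mm behind the grasp point. The pads swing forward as they close: fully open they stand 13 mm farther back than shut.
Start: joints at [68.354, 4.979, 10.078, 95.1, 0, 90], TCP at [0.203, 0.511, 0.194] pointing down, gripper open.
Joint ranges: [-179.16, 179.16], [-48.56, 103.87], [-65.8, 70.77], [-126.05, 130.52], [-82.76, 87.17], [-180, 180]. Speed limits (degrees/s): [127.2, 127.2, 147.25, 180, 180, 180].

## Interface

Orientations are given as [roll, pitch, yaw] about the fixed x, y, z axes, in that order (R = Rz(yaw) Ry(pitch) Rx(roll)).
In Python, from workcell import sensors, camera, get_calibration, bot, recognise, place_of gives the robot as it stands. The module is installed in compiled form; this text tells all that it offers.
- The arm moves only by the tool send_rows, never from a script. Its argument "plan" is a list of rows, each a list of 3 entries, a list of its own where there are three numbers: the shift along the tool's x, y, z normalised to -1 to 1, where 1 is 0.3 m, then the turn, a rotation vector about the tool's x, y, z normalised to -1 to 1, where 1 is pi rad, then the closure, from -1 (fully open) to 1 (shut). In form: [[[x, y, z], [rx, ry, rz], claw], ...]. A call has 1 to 10 rows; each row is the pose to reach, as a shift and turn from the pose commanded when the call began, along the tool's axes at that moment, turning the shorter way round; what a row does not reach only later rows make up. A row lasts 1/10 s, in which the tool goes at most 50 mm and 8.59 degrees, less where a joint would pass 70% of its speed; a pose out of reach is approached as far as the arm can. A call with a number of a shift or a turn outside -1 to 1 is refused whole. A call with a gripper value outside its range is refused whole. The fingers move at their own pace and stop on an object; "force" is the grip in N (left out, the last holds). Time passes only in rows, so rows that repeat a pose let the fingers close. It gives the time, the measured TCP pose, the force and the opening at its end, in the units of the state.
- sensors.get_obs(): the state, without advancing time (a new reading comes with each control period).
- camera(name): name is "scene" or "side" or "wrist"; returns the picture (420x560x3 uint8, blue, green, red); there is no depth.
- get_calibration(name): a dict with "fx", "fy", "cx", "cy" (pixels), "R" (3x3) and "t" (3): a world point X has camera coordinates R X + t. Camera axes: x right, y down, z forward; pixel columns grow to the right and rows downward; lengths in m; the calibration is good to about 2 mm. A picture is of the moment at which its call begins: read the wrist's pose just before it. get_calibration takes no time and is no camera call; for the wrist camera it gives the pose at the moment of the call.
- bot.job_done(): hands the job in, once; it reports no verdict.
Trained networks look in the newest picture that a camera, given by its name, has taken for a name from the list of things; names that differ only in an ending like _2 or _b are one class to them, and where a whole thing is asked for, a point or a joint stands for the part that bears it (a point fixed in the world has none). Each returns a list of dicts, best first, with "p" (0 to 1); they miss things now and then, are a little off and sometimes report something else, mostly with a low value. They report only what shows in the picture. A call takes as long as a camera call. They do not tell look-alikes from the thing itself.
- recognise(label, camera): "point" ([column, row] in pixels, amid what is visible of it).
- place_of(label, camera): "point" ([column, row] in pixels: a listed point, or the origin of a listed thing).
The state is a dict: "time": time; "q": joint angles; "qd": joint speeds; "joint_efforts": joint torques, N m; "ee_pos": TCP position; "tcp_rot": TCP orientation; "wrist_force": force on the tool from outside, world axes, zero at the start; "torque": the same for the moment, N m; "opening": finger opening in m.
Only numpy, scipy, OpenCV 4.12 (cv2) and the standard library are available. Lean on these libraries where they do the work, as an engineer would, in place of code of your own. Each camera call takes 0.05 s, during which the arm holds its last target. There are 200 camera calls.

## Task

Pack all the spare castors on the packing bench into the plywood transit box and shut it ready for the road: flip the cam lever up, slide the lid out of its grooves and put it aside, then stand the castors in the box. Slide the lid back fully home with its slot round the clamp bolt and, with the lever still up, turn the knurled nut clockwise until it is snug on the lid (it was left far too slack; it cannot be overtightened), then flip the lever fully down so that the lid is clamped tight. Leave the other things on the bench alone.

Things in the scene. Friction and masses are not known exactly. Their poses are not given: they have to be found in the camera images.
- transit_box: plywood box fixed to the bench, 186 (x) x 176 (y) mm, 87 mm high. Origin on the bench under its middle, z up, yaw varies. Lid ledges 72 mm, end walls 71 mm above the bench. The lid slides along y in grooves in both side walls and comes out towards -y. On the +y end two steel cheeks carry the quick-release: an upright 8 mm bolt at x = 0, y = 112 mm, nut on top, cam lever below
- box_floor (a point): middle of the box's inner floor, 10 mm above the bench; axes as the box. Room for the castors: 150 (x) x 160 (y) mm, 62 mm high up to the lid
- groove_mouth (a point): box x = 0, y = -58, z = 72 mm (ledge height): here the groove lips begin, with a sloping lead-in. Grooves at x = +-77 to +-85 mm, z = 72 to 81 mm, 2 mm play each side, lips 6 mm thick above. From y = -88 to -58 mm they are open on top and flared: the lid can be laid on the ledges there and pushed in, or lifted off once it is 150 mm out
- cam_axle (a point): the cam lever's pivot (axis along the box's x), at box x = 0, y = 112, z = 48 mm; axes as the box
- lever (a joint): cam lever angle (rad): 0 fully closed (lever points to the box's +y, 0.2 rad below the horizontal), 1.1 fully open (0.9 rad above the horizontal). Opening raises the bolt and nut by 3 mm. It stays where it is left; moving it takes 2 to 4 N at the grip
- lever_grip (a point): point on the cam lever 85 mm from its pivot, in the middle of the bar; moves with the lever. The bar is 14 mm wide (along the box's x), 9 mm thick, ends 105 mm from the pivot, with a black end
- nut (a joint): angle of the knurled nut (rad), grows turning clockwise seen from above, 0 to 5.2 (stop); 8 mm travel per turn, friction 0.06 N m. Starts at 0.2 to 1.3. With the lid home and the lever open its washer just touches the lid at 3.9; anything from 3.4 up to the stop is snug
- nut_center (a point): middle of the knurled nut, on its vertical axis: a steel cylinder 33 mm across, 24 mm high; the bolt ends 24 to 31 mm above this point. About 102 mm above the bench at nut = 0 with the lever closed, 3 mm more with it open, and 1.27 mm less per radian turned; the lid's top is at 78 mm
- washer (a joint): how far the spring washer under the nut is squeezed (m): 0 when slack; 5 N per mm. Closing the lever on a snug nut squeezes it about 3 mm
- lid_handle (a point): middle of the bar handle on the lid, 32 mm above the lid's underside; axes as the lid. Bar 84 (x) x 14 (y) x 12 mm high on two posts (x = +-36 mm), 20 mm free under it. Lid: plywood plate 166 (x) x 172 (y) x 6 mm, 0.26 kg, handle over its middle. Home: axes as the box's, this point at box x = 0, y = 0, z = 104 mm
- lid_slot (a point): on the lid's tongue (40 mm wide, towards the lid's +y, ending 128 mm from the handle): the place of the bolt in the open slot, 112 mm from the handle. The slot is 13 mm wide and open towards +y
- castor1_center (a point): swivel castor, 0.13 kg, stands wheel up, 56 mm tall; point half-way up, axes: z plate to wheel, y the axle, +x the wheel's offset. Length -28.5 to +28.5 mm (x), plate 46 x 42 mm. Fork cheeks y = +-13 mm, z = -17 to +17, x = -9.5 to +18.5 mm: grip across y, 5 mm to +x and 12 mm above the point. Wheel 18 mm wide, 40 across, centre x +8.5, z +8. 2 to 4 castors are there; None: absent
- castor2_center (a point): a castor like castor1; the same point and axes. None: absent
- castor3_center (a point): a castor like castor1; the same point and axes. None: absent
- castor4_center (a point): a castor like castor1; the same point and axes. None: absent
- spanner: open-ended spanner 130 mm long lying among the castors, leave alone; origin at its middle underneath
- tape_roll: roll of packing tape, 104 mm across, 48 mm high, leave alone; origin under its middle
- spray: green bottle with a white cap, 64 mm across, 170 mm high, leave alone; origin under its middle
- small_carton: closed carton 110 x 150 x 70 mm, leave alone; origin under its middle
- mug: white mug 80 mm across, 92 mm high, leave alone; origin under its middle
- screw_jar: jar 60 mm across, 75 mm high, leave alone; origin under its middle
- driver: screwdriver lying on the bench, leave alone
Not all that is in view belongs to the job. Leave any green, pink or red look-alike of the part that bears castor1_center alone.

How it is judged (in metres and radians):
On the way, in this order (a step that is already met when the one before it is completed fails the run):
1. the cam lever is flipped open (value of joint lever above 0.85 rad), for 0.2 s.
2. the lid is out of its grooves, clear of the box opening (y of lid_handle in the frame of transit_box below -0.14 m), for 0.2 s.
3. all the castors are in the box (x of castor1_center in the frame of transit_box between -0.075 and 0.075 m and y of castor1_center in the frame of transit_box between -0.08 and 0.08 m and z of castor1_center in the frame of transit_box between 0.008 and 0.068 m and x of castor2_center in the frame of transit_box between -0.075 and 0.075 m and y of castor2_center in the frame of transit_box between -0.08 and 0.08 m and z of castor2_center in the frame of transit_box between 0.008 and 0.068 m and x of castor3_center in the frame of transit_box between -0.075 and 0.075 m and y of castor3_center in the frame of transit_box between -0.08 and 0.08 m and z of castor3_center in the frame of transit_box between 0.008 and 0.068 m and x of castor4_center in the frame of transit_box between -0.075 and 0.075 m and y of castor4_center in the frame of transit_box between -0.08 and 0.08 m and z of castor4_center in the frame of transit_box between 0.008 and 0.068 m), for 0.2 s.
4. the lid is slid fully home over the castors (all of step 3 and x of lid_handle in the frame of transit_box between -0.005 and 0.005 m and y of lid_handle in the frame of transit_box between -0.005 and 0.006 m and z of lid_handle in the frame of transit_box between 0.1 and 0.1085 m), for 0.2 s.
5. the nut is turned down snug with the lever still open (x of lid_handle in the frame of transit_box between -0.005 and 0.005 m and y of lid_handle in the frame of transit_box between -0.005 and 0.006 m and z of lid_handle in the frame of transit_box between 0.1 and 0.1085 m and value of joint nut above 3.1 rad and value of joint lever above 0.75 rad), for 0.2 s.
6. the lever is flipped fully down and the lid is clamped (x of lid_handle in the frame of transit_box between -0.005 and 0.005 m and y of lid_handle in the frame of transit_box between -0.005 and 0.006 m and z of lid_handle in the frame of transit_box between 0.1 and 0.1085 m and value of joint lever below 0.12 rad and value of joint washer above 0.0015 m), for 0.2 s.
At the end, for the whole second after the job is handed in: All castors that were on the bench are inside the box, the lid is home within 5 mm along and across its grooves and flat, the lever is within 0.12 rad of closed and the washer is squeezed by more than 1.5 mm (the nut gripping the lid with 8 N or more) (all of step 3 and all of step 6 and linear speed of lid below 0.02 m/s); the robot touches nothing.
It fails at once if one of the other things on the bench is pushed aside by more than 40 mm (spanner and screwdriver 60 mm) (distance of any of spanner, driver from where it was at the start of the episode above 0.06 m or distance of any of tape_roll, spray, small_carton, mug, screw_jar from where it was at the start of the episode above 0.04 m).
Of castor1, castor2, castor3, castor4 only 2 to 4 are there at a start; the rules pass over those that are not, and their reading is None.
At some moment in a run one of castor1, castor2, castor3, castor4 may be knocked a few centimetres aside while the robot is not near it.
Once in a run the grip may slacken for a moment while it holds something.
It also fails if it takes over 210 s, if anything falls off the work surface, if the arm or the gripper's body presses on something with over 40 N, if the wrist force passes 120 N, or if a joint passes its speed limit or range.

## Working session

There is one attempt and no reset: what is moved stays moved. The work goes in short steps, Python scripts to look and compute and a tool call to move; the robot and the scene stay as the last step left them, time stands still between calls to the robot, and variables do not carry over. Pictures are saved under pics/ and viewed, on a budget of 14 in all, crops included, one or two more only if the job needs it, and the job is handed in when it is done.

Besides the shell and the picture viewer there is one more tool, called after ">>>" by a JSON object that holds its "api" and its "payload". send_rows: Moves the arm, as the interface text tells. Scaled input: -1 to 1 covers 0.3 m each way for a shift and pi rad each way for a turn. Its arguments: {"type":"object","properties":{"plan":{"type":"array"},"force":{"type":"number"}},"required":["plan"]}

```bash
mkdir -p pics
cat > h.py <<'E'
import numpy as np, cv2
from workcell import sensors, camera, get_calibration, bot, recognise, place_of
from scipy.spatial.transform import Rotation as Ro
def cal(n):
    c=get_calibration(n); return c,np.array(c["R"]),np.array(c["t"])
def ray(n,uv,z,c=None):
    c,R,t=c or cal(n); d=R.T@np.array([(uv[0]-c["cx"])/c["fx"],(uv[1]-c["cy"])/c["fy"],1.]); o=-R.T@t
    return o+d*(z-o[2])/d[2]
def proj(n,X,c=None):
    c,R,t=c or cal(n); p=R@np.asarray(X)+t; return np.array([c["fx"]*p[0]/p[2]+c["cx"],c["fy"]*p[1]/p[2]+c["cy"]])
def tri(obs): # list of (cal,uv)
    A=[];b=[]
    for (c,R,t),uv in obs:
        x=(uv[0]-c["cx"])/c["fx"];y=(uv[1]-c["cy"])/c["fy"]
        A+= [R[0]-x*R[2],R[1]-y*R[2]]; b+=[x*t[2]-t[0],y*t[2]-t[1]]
    s=np.linalg.lstsq(np.array(A),np.array(b),rcond=None); return s[0]
def st():
    o=sensors.get_obs(); print("t",round(o["time"],2),"pos",np.round(o["ee_pos"],4),"rot",np.round(o["tcp_rot"],1),"q",np.round(o["q"],1),"F",np.round(o["wrist_force"],1),"op",round(o["opening"],4)); return o
def go(pos,yaw=None,rpy=None):
    """print the shift and turn for target"""
    o=sensors.get_obs(); R0=Ro.from_euler("xyz",o["tcp_rot"],degrees=True)
    d=R0.inv().apply(np.array(pos)-o["ee_pos"])/0.3
    r=np.zeros(3)
    if rpy is not None: r=(R0.inv()*Ro.from_euler("xyz",rpy,degrees=True)).as_rotvec()/np.pi
    print("shift",np.round(d,4),"turn",np.round(r,4),"rows>=",int(np.ceil(max(np.linalg.norm(d)*.3/.05,np.linalg.norm(r)*180/8.59))))
E
python3 - <<'E'
from h import *
st()
for n in ("scene","side","wrist"):
    im=camera(n); cv2.imwrite(f"pics/{n}0.png",im)
    c,R,t=cal(n); print(n,"cam at",np.round(-R.T@t,3))
    for l,z in (("transit_box",0),("box_floor",.01),("groove_mouth",.072),("cam_axle",.048),("lever_grip",.04),("nut_center",.101),("lid_handle",.104),("lid_slot",.075),("castor1_center",.028),("spanner",0),("tape_roll",0),("spray",0),("small_carton",0),("mug",0),("screw_jar",0),("driver",0)):
        for d in place_of(l,n)[:8]:
            if d["p"]>.3: print(l,round(d["p"],2),np.round(d["point"]),np.round(ray(n,d["point"],z)[:2],3))
E
```

```text
t 0.0 pos [0.2028 0.511  0.1937] rot [-1.80e+02  1.00e-01  6.84e+01] q [68.4  5.  10.  95.1  0.  90. ] F [-0.7  0.4  0. ] op 0.0855
scene cam at [ 1.197 -0.642  0.836]
transit_box 0.56 [310. 217.] [0.529 0.137]
box_floor 0.36 [203. 250.] [ 0.424 -0.209]
groove_mouth 0.73 [297. 202.] [0.511 0.095]
cam_axle 0.74 [337. 194.] [0.551 0.241]
lever_grip 0.6 [354. 184.] [0.545 0.341]
nut_center 0.49 [339. 180.] [0.547 0.25 ]
nut_center 0.49 [324. 297.] [ 0.829 -0.149]
lid_handle 0.6 [311. 188.] [0.518 0.149]
lid_slot 0.83 [342. 182.] [0.539 0.279]
lid_slot 0.54 [361. 266.] [0.816 0.013]
lid_slot 0.43 [237. 286.] [ 0.646 -0.258]
castor1_center 0.85 [203. 251.] [ 0.445 -0.222]
castor1_center 0.82 [114. 246.] [ 0.248 -0.395]
spanner 0.56 [196. 288.] [ 0.522 -0.303]
spanner 0.45 [186. 306.] [ 0.554 -0.357]
tape_roll 0.86 [168. 238.] [ 0.298 -0.25 ]
spray 0.92 [323. 298.] [ 0.779 -0.085]
small_carton 0.58 [364. 268.] [0.786 0.08 ]
mug 0.58 [245. 349.] [ 0.753 -0.327]
screw_jar 0.57 [272. 308.] [ 0.712 -0.203]
driver 0.44 [290. 167.] [0.272 0.305]
side cam at [ 0.328 -0.997  0.943]
transit_box 0.8
[... 464 characters left out ...]
 0.75 [184. 383.] [ 0.244 -0.403]
castor1_center 0.71 [265. 302.] [ 0.45  -0.231]
castor1_center 0.68 [268. 346.] [ 0.432 -0.354]
castor1_center 0.59 [335. 334.] [ 0.584 -0.359]
spanner 0.65 [297. 327.] [ 0.511 -0.3  ]
tape_roll 0.73 [211. 327.] [ 0.313 -0.253]
spray 0.95 [369. 249.] [ 0.769 -0.09 ]
spray 0.73 [264. 184.] [0.548 0.275]
small_carton 0.85 [352. 208.] [0.783 0.092]
small_carton 0.5 [210. 326.] [ 0.312 -0.251]
small_carton 0.49 [361. 280.] [ 0.707 -0.193]
mug 0.83 [397. 321.] [ 0.744 -0.336]
screw_jar 0.72 [362. 285.] [ 0.704 -0.211]
screw_jar 0.66 [261. 178.] [0.543 0.312]
driver 0.76 [178. 190.] [0.27 0.31]
wrist cam at [0.127 0.541 0.374]
driver 0.92 [140. 287.] [0.276 0.307]
```

View pics/scene0.png

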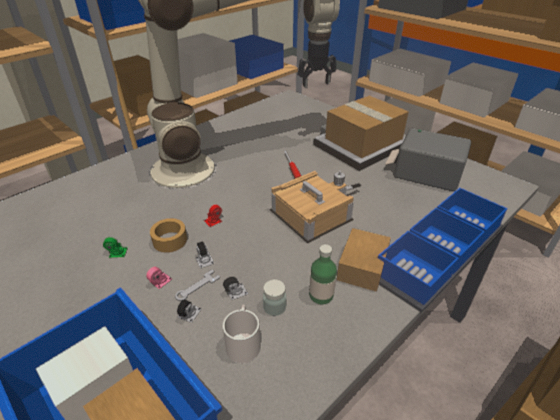

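View pics/side0.png

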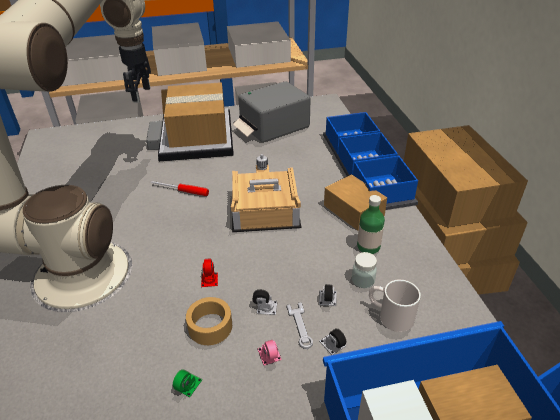

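Three black castors are on the bench, at scene pixels (203,252), (233,287) and (187,309). The red (213,215), green (115,246) and pink (158,276) ones are look-alikes. The box is around (0.53, 0.14), yawed about −10°. Next I'll look with the wrist camera over the box.

```bash
python3 -c "
from h import *
go([.51,.10,.33],rpy=[180,0,-10])"
```

```text
shift [-0.8964  1.4571 -0.452 ] turn [0.     0.     0.4353] rows>= 11
```

>>> {"api": "send_rows", "payload": {"plan": [[[-0.45, 0.73, -0.45], [0, 0, 0.22], -1], [[-0.45, 0.73, -0.45], [0, 0, 0.22], -1], [[-0.45, 0.73, -0.45], [0, 0, 0.22], -1], [[-0.45, 0.73, -0.45], [0, 0, 0.22], -1], [[-0.45, 0.73, -0.45], [0, 0, 0.22], -1], [[-0.45, 0.73, -0.45], [0, 0, 0.22], -1], [[-0.45, 0.73, -0.45], [0, 0, 0.22], -1]]}}

```text
time: 3.25
ee_pos: [0.3588, 0.3025, 0.3322]
tcp_rot: [-180.0, -0.2, 28.5]
wrist_force: [-0.6, 0.5, 0.7]
opening: 0.0849
```

```bash
python3 -c "
from h import *
st();go([.51,.10,.33],rpy=[180,0,-10])"
```

```text
t 3.25 pos [0.3588 0.3025 0.3322] rot [-180.    -0.2   28.5] q [ 40.2  -0.6  20.2 110.6  -0.  101.6] F [-0.6  0.5  0.7] op 0.0849
shift [0.1206 0.8335 0.0077] turn [-0.0005 -0.0013  0.214 ] rows>= 6
```

>>> {"api": "send_rows", "payload": {"plan": [[[0.12, 0.833, 0], [0, 0, 0.214], -1], [[0.12, 0.833, 0], [0, 0, 0.214], -1], [[0.12, 0.833, 0], [0, 0, 0.214], -1], [[0.12, 0.833, 0], [0, 0, 0.214], -1], [[0.12, 0.833, 0], [0, 0, 0.214], -1], [[0.12, 0.833, 0], [0, 0, 0.214], -1], [[0.12, 0.833, 0], [0, 0, 0.214], -1], [[0.12, 0.833, 0], [0, 0, 0.214], -1]]}}

```text
time: 4.05
ee_pos: [0.5079, 0.1042, 0.3293]
tcp_rot: [-180.0, 0.0, -9.7]
wrist_force: [-0.4, -0.2, 0.2]
opening: 0.0852
```

Run:
```python
from h import *
st()
n="wrist"; im=camera(n); c=cal(n); cv2.imwrite("pics/w1.png",im); print(np.round(-c[1].T@c[2],3), np.round(c[1],2).tolist())
for l,z in (("transit_box",0),("box_floor",.01),("groove_mouth",.072),("cam_axle",.048),("lever_grip",.031),("nut_center",.101),("lid_handle",.104),("lid_slot",.075)):
    for d in place_of(l,n)[:3]:
        if d["p"]>.3: print(l,round(d["p"],2),np.round(d["point"]),np.round(ray(n,d["point"],z,c)[:2],4))
```

```text
t 4.05 pos [0.5079 0.1042 0.3293] rot [-180.     0.    -9.7] q [ 11.6   6.3  27.1 110.8   0.  111.3] F [-0.4 -0.2  0.2] op 0.0852
[0.522 0.185 0.509] [[0.99, -0.17, -0.0], [-0.16, -0.93, 0.32], [-0.05, -0.32, -0.95]]
groove_mouth 0.35 [69. 26.] [0.3078 0.292 ]
groove_mouth 0.32 [276.  20.] [0.5387 0.2585]
nut_center 0.69 [279.  18.] [0.5404 0.255 ]
lid_handle 0.76 [282. 125.] [0.5258 0.1481]
lid_handle 0.54 [359. 408.] [ 0.5745 -0.2841]
lid_slot 0.73 [280.  20.] [0.5429 0.2582]
```

View pics/w1.png

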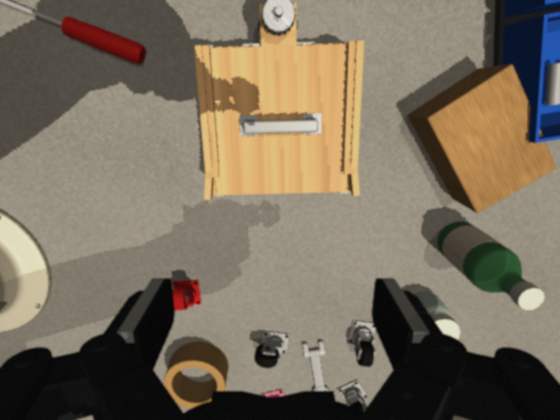

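The box is nearly aligned with the picture: handle (282,125), nut (278,14), walls at columns 197–360. The lever is out of view at the top, so I'll move along +y to see it.

>>> {"api": "send_rows", "payload": {"plan": [[[0.05, -0.4, 0], [0, 0, 0], -1], [[0.05, -0.4, 0], [0, 0, 0], -1], [[0.05, -0.4, 0], [0, 0, 0], -1], [[0.05, -0.4, 0], [0, 0, 0], -1]]}}

```text
time: 4.9
ee_pos: [0.5439, 0.2217, 0.3277]
tcp_rot: [180.0, 0.1, -9.6]
wrist_force: [-0.0, -0.7, -0.9]
opening: 0.0855
```

Run:
```python
from h import *
st()
n="wrist"; im=camera(n); c=cal(n); cv2.imwrite("pics/w2.png",cv2.resize(im,(800,600)))
for l,z in (("cam_axle",.048),("lever_grip",.031),("nut_center",.101),("lid_handle",.104),("lid_slot",.075)):
    for d in place_of(l,n)[:3]:
        if d["p"]>.3: print(l,round(d["p"],2),np.round(d["point"]),np.round(ray(n,d["point"],z,c)[:2],4))
```

```text
t 4.9 pos [0.5439 0.2217 0.3277] rot [ 1.8e+02  1.0e-01 -9.6e+00] q [ 22.2  17.   39.6 112.7   0.  121.8] F [-0.  -0.7 -0.9] op 0.0855
cam_axle 0.92 [267. 131.] [0.5423 0.2546]
lever_grip 0.93 [263.  60.] [0.5515 0.3402]
lever_grip 0.44 [196. 415.] [ 0.3275 -0.2204]
nut_center 0.67 [262. 135.] [0.5379 0.2564]
lid_handle 0.89 [269. 226.] [0.5261 0.1464]
lid_slot 0.8 [266. 134.] [0.5405 0.2537]
```

View pics/w2.png

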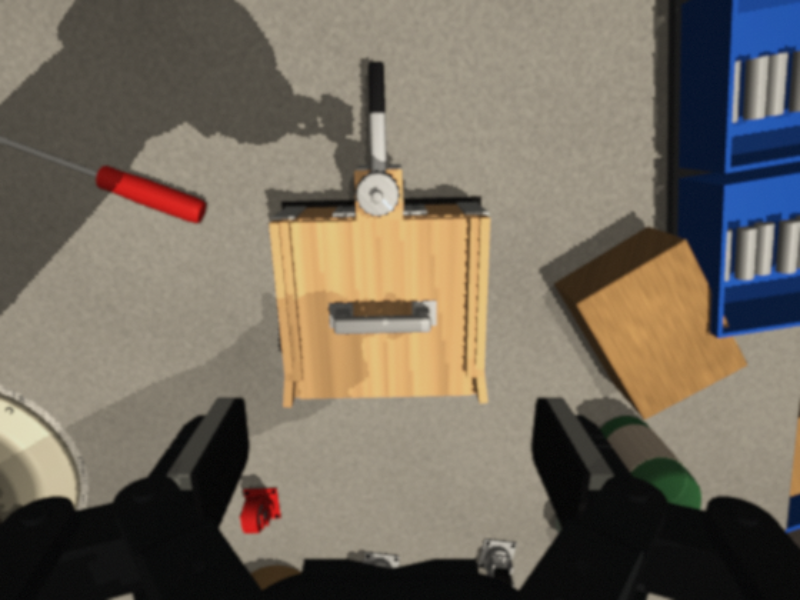

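The lever is closed, with its black end at (376,85) and the nut at (378,193) in the resized picture. A fit gives the box origin at about (0.526, 0.1455) with yaw −7.6°. Now I'll move to the lever.

```bash
cat >> h.py <<'E'
BO=np.array([.526,.1455,0]); BY=-7.6
RB=Ro.from_euler("z",BY,degrees=True)
def bx(p): return BO+RB.apply(p)
def inb(p): return RB.inv().apply(np.asarray(p)-BO)
E
python3 -c "
from h import *
print(bx([0,.195,0]),bx([0,.112,0]))
go(bx([0,.195,.07]),rpy=[180,0,BY])
for th in np.linspace(0,1.12,8):
  a=th-.2; print(np.round(np.array([.085*(np.cos(a)-np.cos(.2)),.085*(np.sin(a)+np.sin(.2))])/.3,4))
"
```

```text
[0.55179    0.33878703 0.        ] [0.54081272 0.25651614 0.        ]
shift [-0.0419 -0.4013  0.8669] turn [-0.0001 -0.0003 -0.0124] rows>= 6
[0. 0.]
[0.0054 0.045 ]
[0.0036 0.0902]
[-0.0054  0.1346]
[-0.0213  0.177 ]
[-0.0438  0.2163]
[-0.0723  0.2515]
[-0.106   0.2817]
```

>>> {"api": "send_rows", "payload": {"plan": [[[-0.02, -0.3, 0.2], [0, 0, -0.012], -1], [[-0.042, -0.4, 0.5], [0, 0, -0.012], -1], [[-0.042, -0.4, 0.86], [0, 0, -0.012], -1], [[-0.042, -0.4, 0.86], [0, 0, -0.012], -1], [[-0.042, -0.4, 0.86], [0, 0, -0.012], -1], [[-0.042, -0.4, 0.86], [0, 0, -0.012], -1], [[-0.042, -0.4, 0.86], [0, 0, -0.012], -1], [[-0.042, -0.4, 0.86], [0, 0, -0.012], -1], [[-0.042, -0.4, 0.86], [0, 0, -0.012], -1]]}}

```text
time: 6.1
ee_pos: [0.5529, 0.3392, 0.0751]
tcp_rot: [-179.8, -0.2, -7.7]
wrist_force: [-0.4, 0.5, 1.0]
opening: 0.0853
```

Run:
```python
from h import *
o=st();print(inb(o["ee_pos"]))
go(bx([0,.195,.014]),rpy=[180,0,BY])
n="wrist"; im=camera(n); c=cal(n); cv2.imwrite("pics/w3.png",im)
for l,z in (("cam_axle",.048),("lever_grip",.031),("nut_center",.101),("lid_slot",.075)):
    for d in place_of(l,n)[:2]:
        if d["p"]>.3: print(l,round(d["p"],2),np.round(d["point"]),np.round(inb(ray(n,d["point"],z,c)),4))
```

```text
t 6.1 pos [0.5529 0.3392 0.0751] rot [-179.8   -0.2   -7.7] q [ 31.5  17.6  11.5  83.7  -0.  129.2] F [-0.4  0.5  1. ] op 0.0853
[0.00108418 0.19556367 0.07512334]
shift [-0.0043  0.0024  0.2037] turn [-0.0009 -0.0011 -0.0003] rows>= 2
cam_axle 0.63 [270. 339.] [-0.0006  0.1099  0.048 ]
lever_grip 0.92 [273. 217.] [0.0019 0.197  0.031 ]
nut_center 0.61 [268. 398.] [-0.0011  0.1125  0.101 ]
lid_slot 0.79 [268. 364.] [-0.0013  0.1127  0.075 ]
```

>>> {"api": "send_rows", "payload": {"plan": [[[0, 0.0, 0.15], [0, 0, 0], -1], [[0, 0.0, 0.203], [0, 0, 0], -1], [[0, 0.0, 0.203], [0, 0, 0], -1], [[0, 0, 0.203], [0, 0, 0], 1], [[0, 0, 0.203], [0, 0, 0], 1], [[0, 0, 0.203], [0, 0, 0], 1], [[0, 0, 0.203], [0, 0, 0], 1], [[0, 0, 0.203], [0, 0, 0], 1], [[0, 0, 0.203], [0, 0, 0], 1]], "force": 30}}

```text
time: 7.25
ee_pos: [0.5515, 0.3393, 0.0107]
tcp_rot: [-180.0, -0.0, -7.6]
wrist_force: [0.0, 0.5, 0.4]
opening: 0.0003
```

Run:
```python
from h import *
st()
im=camera("wrist"); im2=camera("side"); 
cv2.imwrite("pics/w4.png",np.hstack([im[:, 80:480],cv2.resize(im2[100:240,200:330],(390,420))]))
for d in place_of("lever_grip","wrist")[:3]: print(d, inb(ray("wrist",d["point"],.031)))
```

```text
t 7.25 pos [0.5515 0.3393 0.0107] rot [-180.    -0.    -7.6] q [ 31.6  18.6   5.6  77.    0.  129.2] F [0.  0.5 0.4] op 0.0003
{'point': [273.4, 262.5], 'p': 0.89} [0.00042227 0.19513303 0.031     ]
```

View pics/w4.png

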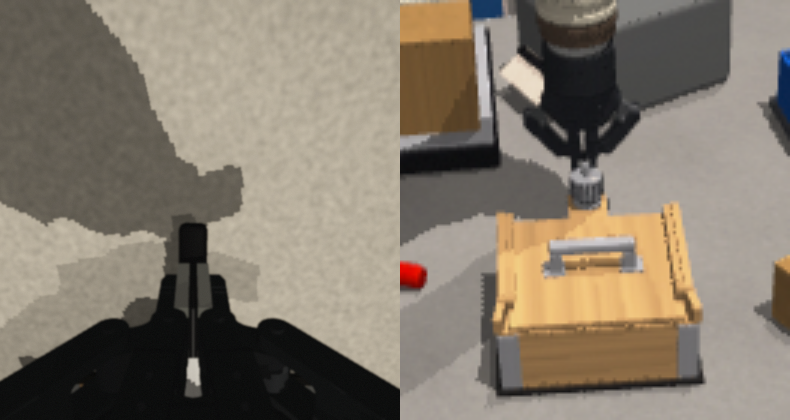

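>>> {"api": "send_rows", "payload": {"plan": [[[0, 0, -0.02], [0, 0, 0], 1], [[0, -0.005, -0.045], [0, 0, 0], 1], [[0, -0.004, -0.09], [0, 0, 0], 1], [[0, -0.004, -0.09], [0, 0, 0], 1]]}}

```text
time: 7.8
ee_pos: [0.5528, 0.3412, 0.0405]
tcp_rot: [-179.9, -0.2, -7.6]
wrist_force: [0.8, 0.0, 0.1]
opening: 0.0003
```

Run:
```python
from h import *
st()
im=camera("wrist"); im2=camera("side"); im3=camera("scene")
cv2.imwrite("pics/w5.png",np.hstack([im[:, 80:480],cv2.resize(im3[140:220,300:380],(420,420),interpolation=cv2.INTER_CUBIC)])[:,:800])
for cn in ("wrist","side","scene"):
  for d in place_of("lever_grip",cn)[:2]: print(cn,d, inb(ray(cn,d["point"],.03)))
```

```text
t 7.8 pos [0.5528 0.3412 0.0405] rot [-179.9   -0.2   -7.6] q [ 31.7  18.1   8.3  80.   -0.  129.3] F [0.8 0.  0.1] op 0.0003
wrist {'point': [271.6, 239.5], 'p': 0.96} [-0.00065995  0.19682685  0.03      ]
side {'point': [263.4, 209.9], 'p': 0.26} [-0.00864461 -0.03739284  0.03      ]
side {'point': [365.9, 248.3], 'p': 0.18} [ 0.25338239 -0.22850827  0.03      ]
scene {'point': [352.3, 181.7], 'p': 0.63} [-0.029533    0.21034552  0.03      ]
```

View pics/w5.png

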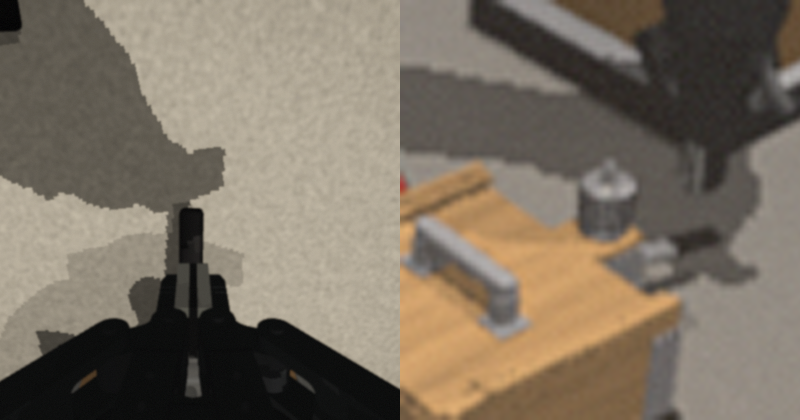

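The first grasp missed: the fingers shut and the lever hasn't moved. I'll open partway, so the pads are already swung forward, and check the opening step by step.

>>> {"api": "send_rows", "payload": {"plan": [[[0, 0, -0.1], [0, 0, 0], 0.3], [[0, 0, -0.1], [0, 0, 0], 0.3], [[0, 0, -0.1], [0, 0, 0], 0.3], [[0, 0, -0.1], [0, 0, 0], 0.3], [[-0.003, 0.007, 0.05], [0, 0, 0], 0.3], [[-0.003, 0.007, 0.093], [0, 0, 0], 0.3], [[-0.003, 0.007, 0.093], [0, 0, 0], 0.3], [[-0.003, 0.007, 0.093], [0, 0, 0], 0.3]]}}

```text
time: 8.9
ee_pos: [0.5504, 0.3385, 0.0101]
tcp_rot: [180.0, 0.0, -7.6]
wrist_force: [0.1, 0.0, 0.4]
opening: 0.0296
```

Run:
```python
from h import *
o=st(); print(inb(o["ee_pos"]))
for cn in ("wrist","scene"):
  im=camera(cn); print(cal(cn)[0]["fx"])
  for d in place_of("lever_grip",cn)[:2]: print(cn,d, inb(ray(cn,d["point"],.03)))
```

```text
t 8.9 pos [0.5504 0.3385 0.0101] rot [180.    0.   -7.6] q [ 31.6  18.4   5.4  76.9  -0.  129.2] F [0.1 0.  0.4] op 0.0296
[-0.00132519  0.19457243  0.0100605 ]
348.91566388760765
wrist {'point': [272.9, 260.1], 'p': 0.82} [-2.96575128e-05  1.95266224e-01  3.00000000e-02]
406.2633755872269
scene {'point': [352.1, 181.0], 'p': 0.39} [-0.03307408  0.21283985  0.03      ]
```

>>> {"api": "send_rows", "payload": {"plan": [[[0, 0, 0], [0, 0, 0], 1], [[0, 0, 0], [0, 0, 0], 1]]}}

```text
time: 9.3
ee_pos: [0.5507, 0.3387, 0.0102]
tcp_rot: [-180.0, -0.0, -7.6]
wrist_force: [0.2, 0.1, -0.1]
opening: 0.0016
```

>>> {"api": "send_rows", "payload": {"plan": [[[0, 0, 0], [0, 0, 0], 1], [[0, 0, 0], [0, 0, 0], 1]]}}

```text
time: 9.5
ee_pos: [0.5505, 0.3385, 0.0097]
tcp_rot: [-180.0, -0.0, -7.6]
wrist_force: [0.0, -0.4, 0.4]
opening: -0.0
```

Run:
```python
from h import *
im=camera("wrist"); im3=camera("scene")
cv2.imwrite("pics/w6.png",np.hstack([cv2.resize(im[210:410,190:350],(400,500),interpolation=cv2.INTER_CUBIC),cv2.resize(im3[150:200,320:360],(400,500),interpolation=cv2.INTER_CUBIC)]))
print("tcp scene",proj("scene",sensors.get_obs()["ee_pos"]),"expected grip",proj("scene",bx([0,.195,.031])),"end",proj("scene",bx([0,.215,.027])))
c=cal("wrist")
print("wrist tcp",proj("wrist",sensors.get_obs()["ee_pos"],c),proj("wrist",bx([0,.195,.031]),c),"end",proj("wrist",bx([0,.215,.027]),c),proj("wrist",bx([.007,.215,.03]),c),proj("wrist",bx([-.007,.215,.03]),c))
```

```text
tcp scene [354.12323366 191.83152826] expected grip [355.19055324 186.88307256] end [359.23659535 185.84309554]
wrist tcp [271.89791945 245.06240711] [274.3551255  261.96843699] end [274.36930587 221.98835507] [288.74042934 224.1591909 ] [260.04670221 224.16366609]
```

View pics/w6.png

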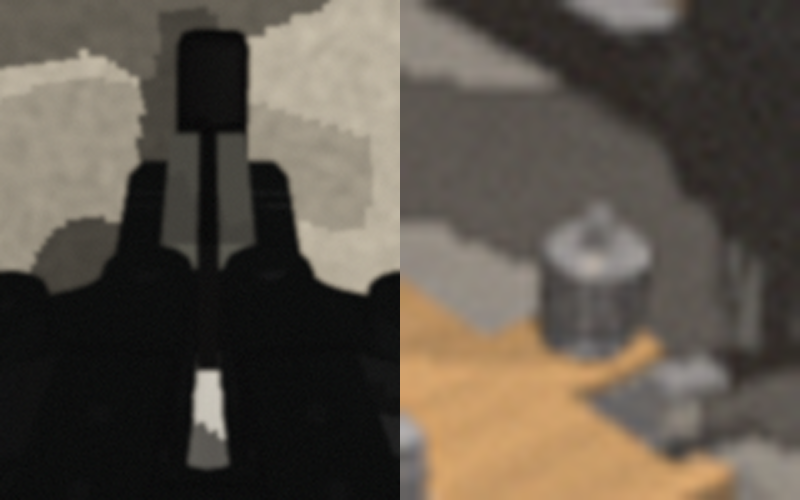

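>>> {"api": "send_rows", "payload": {"plan": [[[0.01, 0, 0], [0, 0, 0], 1], [[0.02, 0, 0], [0, 0, 0], 1], [[0.02, 0, 0], [0, 0, 0], 1]]}}

```text
time: 9.9
ee_pos: [0.5569, 0.3376, 0.0095]
tcp_rot: [180.0, -0.0, -7.6]
wrist_force: [-0.1, -0.5, 0.1]
opening: 0.0002
```

>>> {"api": "send_rows", "payload": {"plan": [[[0.03, 0, 0], [0, 0, 0], 1], [[0.08, 0, 0], [0, 0, 0], 1], [[0.08, 0, 0], [0, 0, 0], 1]]}}

```text
time: 10.2
ee_pos: [0.5818, 0.3342, 0.0094]
tcp_rot: [-180.0, -0.0, -7.7]
wrist_force: [-0.2, 0.7, -0.5]
opening: -0.0002
```

Run:
```python
from h import *
o=st(); im=camera("wrist"); im3=camera("scene")
cv2.imwrite("pics/w7.png",np.hstack([cv2.resize(im[210:410,190:350],(400,500),interpolation=cv2.INTER_CUBIC),cv2.resize(im3[150:200,320:360],(400,500),interpolation=cv2.INTER_CUBIC)]))
c=cal("wrist"); R=Ro.from_euler("xyz",o["tcp_rot"],degrees=True)
for dy in (0,.011):
  for dz in (0,-.019,-.03,-.04): print(dy,dz,np.round(proj("wrist",o["ee_pos"]+R.apply([0,-dy,dz]),c)))
```

```text
t 10.2 pos [0.5818 0.3342 0.0094] rot [-180.    -0.    -7.7] q [ 29.9  21.8   9.6  77.8  -0.  127.5] F [-0.2  0.7 -0.5] op -0.0002
0 0 [275. 245.]
0 -0.019 [275. 261.]
0 -0.03 [275. 271.]
0 -0.04 [275. 282.]
0.011 0 [275. 227.]
0.011 -0.019 [275. 241.]
0.011 -0.03 [275. 250.]
0.011 -0.04 [275. 260.]
```

View pics/w7.png

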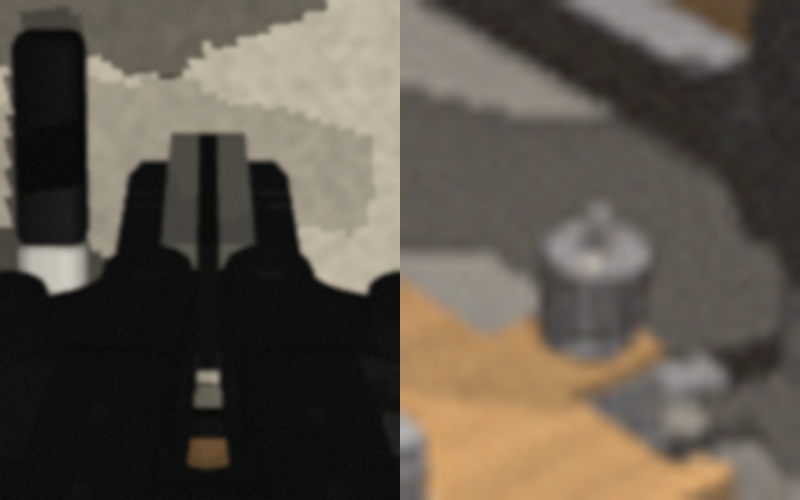

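The shut fingers passed over the lever without any force, so the real fingertips must be well above the reported TCP. A gentle touch on the bare bench will measure the offset.

>>> {"api": "send_rows", "payload": {"plan": [[[0, 0, 0.01], [0, 0, 0], 1], [[0, 0, 0.02], [0, 0, 0], 1], [[0, 0, 0.03], [0, 0, 0], 1], [[0, 0, 0.03], [0, 0, 0], 1]]}}

```text
time: 10.7
ee_pos: [0.5797, 0.3344, -0.0001]
tcp_rot: [180.0, 0.0, -7.6]
wrist_force: [0.5, -0.1, -0.3]
opening: -0.0002
```

>>> {"api": "send_rows", "payload": {"plan": [[[0, 0, 0.01], [0, 0, 0], 1], [[0, 0, 0.02], [0, 0, 0], 1], [[0, 0, 0.02], [0, 0, 0], 1]]}}

```text
time: 11.0
ee_pos: [0.5799, 0.3344, -0.006]
tcp_rot: [180.0, 0.0, -7.6]
wrist_force: [0.0, -0.2, -0.6]
opening: -0.0004
```

>>> {"api": "send_rows", "payload": {"plan": [[[0, 0, 0.01], [0, 0, 0], 1], [[0, 0, 0.02], [0, 0, 0], 1], [[0, 0, 0.02], [0, 0, 0], 1]]}}

```text
time: 11.3
ee_pos: [0.58, 0.3344, -0.012]
tcp_rot: [180.0, 0.0, -7.6]
wrist_force: [0.1, -0.8, 0.6]
opening: 0.0002
```

Already 12 mm below the bench with no contact, so the offset is real. Continuing.

>>> {"api": "send_rows", "payload": {"plan": [[[0, 0, 0.01], [0, 0, 0], 1], [[0, 0, 0.02], [0, 0, 0], 1], [[0, 0, 0.02], [0, 0, 0], 1]]}}

```text
time: 11.6
ee_pos: [0.58, 0.3344, -0.0181]
tcp_rot: [180.0, 0.0, -7.6]
wrist_force: [-0.2, 0.2, -0.1]
opening: 0.0006
```

>>> {"api": "send_rows", "payload": {"plan": [[[0, 0, 0.01], [0, 0, 0], 1], [[0, 0, 0.01], [0, 0, 0], 1]]}}

```text
time: 11.8
ee_pos: [0.58, 0.3344, -0.0209]
tcp_rot: [180.0, 0.0, -7.6]
wrist_force: [-0.5, 0.3, 0.2]
opening: 0.0002
```

>>> {"api": "send_rows", "payload": {"plan": [[[0, 0, 0.01], [0, 0, 0], 1], [[0, 0, 0.01], [0, 0, 0], 1]]}}

```text
time: 12.0
ee_pos: [0.58, 0.3345, -0.0239]
tcp_rot: [180.0, 0.0, -7.6]
wrist_force: [0.5, -0.1, -0.6]
opening: -0.0001
```

>>> {"api": "send_rows", "payload": {"plan": [[[0, 0, 0.01], [0, 0, 0], 1], [[0, 0, 0.01], [0, 0, 0], 1]]}}

```text
time: 12.2
ee_pos: [0.58, 0.3344, -0.0269]
tcp_rot: [180.0, 0.0, -7.6]
wrist_force: [0.1, 0.4, 0.3]
opening: -0.0004
```

>>> {"api": "send_rows", "payload": {"plan": [[[0, 0, 0.01], [0, 0, 0], 1], [[0, 0, 0.01], [0, 0, 0], 1]]}}

```text
time: 12.4
ee_pos: [0.58, 0.3344, -0.0299]
tcp_rot: [180.0, 0.0, -7.6]
wrist_force: [-0.1, -0.2, -1.0]
opening: 0.0002
```

>>> {"api": "send_rows", "payload": {"plan": [[[0, 0, 0.01], [0, 0, 0], 1], [[0, 0, 0.01], [0, 0, 0], 1]]}}

```text
time: 12.6
ee_pos: [0.58, 0.3344, -0.0329]
tcp_rot: [180.0, 0.0, -7.6]
wrist_force: [-0.1, 0.1, 0.4]
opening: -0.0001
```

>>> {"api": "send_rows", "payload": {"plan": [[[0, 0, 0.007], [0, 0, 0], 1], [[0, 0, 0.007], [0, 0, 0], 1]]}}

```text
time: 12.8
ee_pos: [0.5801, 0.3345, -0.0348]
tcp_rot: [180.0, 0.0, -7.6]
wrist_force: [-0.2, -0.7, -0.2]
opening: 0.0005
```

Run:
```python
from h import *
o=st(); im=camera("wrist"); im3=camera("scene"); im4=camera("side")
cv2.imwrite("pics/w8.png",np.hstack([cv2.resize(im[180:380,190:350],(400,500),interpolation=cv2.INTER_CUBIC),cv2.resize(im3[150:200,325:365],(400,500),interpolation=cv2.INTER_CUBIC)]))
print(proj("scene",o["ee_pos"]),proj("scene",o["ee_pos"]*[1,1,0]))
```

```text
t 12.8 pos [ 0.5801  0.3345 -0.0348] rot [180.    0.   -7.6] q [ 30.   22.8   5.9  73.2  -0.  127.6] F [-0.2 -0.7 -0.2] op 0.0005
[358.77701783 206.2390085 ] [359.99605202 198.20677109]
```

View pics/w8.png

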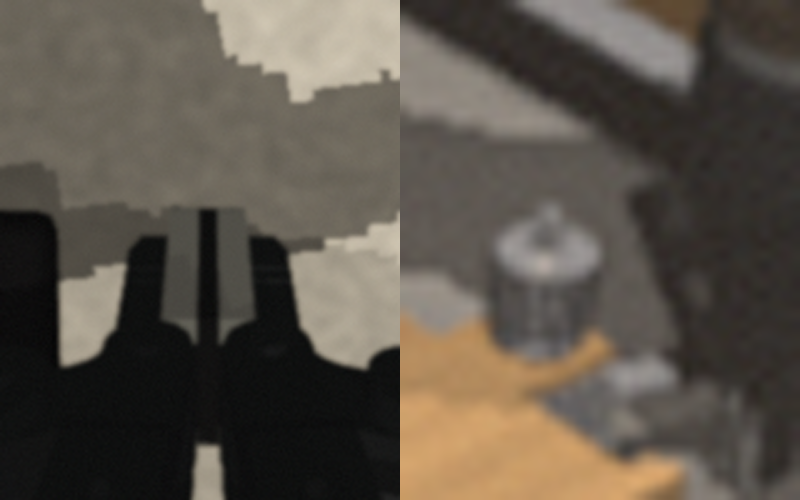

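>>> {"api": "send_rows", "payload": {"plan": [[[0, 0, 0.007], [0, 0, 0], 1], [[0, 0, 0.007], [0, 0, 0], 1]]}}

```text
time: 13.15
ee_pos: [0.5803, 0.3346, -0.0367]
tcp_rot: [-180.0, -0.0, -7.6]
wrist_force: [0.1, 0.3, 0.5]
opening: 0.0002
```

>>> {"api": "send_rows", "payload": {"plan": [[[0, 0, 0.007], [0, 0, 0], 1], [[0, 0, 0.007], [0, 0, 0], 1]]}}

```text
time: 13.35
ee_pos: [0.5804, 0.3346, -0.0368]
tcp_rot: [-180.0, -0.1, -7.6]
wrist_force: [-5.0, -2.3, 13.3]
opening: -0.0003
```

>>> {"api": "send_rows", "payload": {"plan": [[[0, 0, 0.005], [0, 0, 0], 1], [[0, 0, 0.005], [0, 0, 0], 1]]}}

```text
time: 13.55
ee_pos: [0.5805, 0.3347, -0.0369]
tcp_rot: [-179.9, -0.1, -7.6]
wrist_force: [-9.2, -4.9, 21.8]
opening: -0.0001
```

Contact came at a reported z of −0.0368. The real fingertips are therefore 37 mm behind the reported TCP, and the grasp point is 56 mm behind it. I'll correct for this in all targets and regrip the lever.

>>> {"api": "send_rows", "payload": {"plan": [[[0, 0, -0.3], [0, 0, 0], 0.2], [[0, 0, -0.3], [0, 0, 0], 0.2], [[-0.05, 0, -0.3], [0, 0, 0], 0.2], [[-0.1, 0, -0.3], [0, 0, 0], 0.2], [[-0.1, 0, -0.3], [0, 0, 0], 0.2], [[-0.1, 0, -0.3], [0, 0, 0], 0.2]]}}

```text
time: 14.15
ee_pos: [0.5506, 0.3386, 0.0498]
tcp_rot: [-180.0, -0.0, -7.6]
wrist_force: [0.9, -0.4, 0.0]
opening: 0.0341
```

```bash
cat >> h.py <<'E'
GOFF=.056
def gg(G,rpy):
    "moves grasp point to G (real, offset corrected)"
    R=Ro.from_euler("xyz",rpy,degrees=True); go(np.array(G)+R.apply([0,0,GOFF]),rpy=rpy)
E
python3 -c "
from h import *
o=st();print(inb(o['ee_pos']))
gg(bx([0,.195,.033]),[180,0,BY])"
```

```text
t 14.15 pos [0.5506 0.3386 0.0498] rot [-180.    -0.    -7.6] q [ 31.6  17.8   8.9  81.1  -0.  129.2] F [ 0.9 -0.4  0. ] op 0.0341
[-0.0011632   0.19462242  0.04976185]
shift [ 0.0038 -0.0012  0.2425] turn [-0.     -0.0001  0.0001] rows>= 2
```

>>> {"api": "send_rows", "payload": {"plan": [[[0.005, 0, 0.15], [0, 0, 0], 0.2], [[0.005, 0, 0.24], [0, 0, 0], 0.2], [[0.005, 0, 0.24], [0, 0, 0], 0.2], [[0.005, 0, 0.24], [0, 0, 0], 1], [[0.005, 0, 0.24], [0, 0, 0], 1], [[0.005, 0, 0.24], [0, 0, 0], 1], [[0.005, 0, 0.24], [0, 0, 0], 1]], "force": 35}}

```text
time: 14.85
ee_pos: [0.5514, 0.3387, -0.0208]
tcp_rot: [-180.0, 0.1, -7.6]
wrist_force: [-6.4, -0.5, -3.1]
opening: 0.0131
```

Gripped (opening 13 mm). Now trace the arc up.

>>> {"api": "send_rows", "payload": {"plan": [[[0, -0.005, -0.045], [0, 0, 0], 1], [[0, -0.0036, -0.09], [0, 0, 0], 1], [[0, 0.0054, -0.135], [0, 0, 0], 1], [[0, 0.021, -0.177], [0, 0, 0], 1], [[0, 0.044, -0.216], [0, 0, 0], 1], [[0, 0.072, -0.251], [0, 0, 0], 1], [[0, 0.106, -0.282], [0, 0, 0], 1], [[0, 0.106, -0.282], [0, 0, 0], 1], [[0, 0.106, -0.282], [0, 0, 0], 1]]}}

```text
time: 15.75
ee_pos: [0.5468, 0.3064, 0.0639]
tcp_rot: [180.0, 0.1, -7.6]
wrist_force: [-7.8, -1.8, -6.8]
opening: 0.0129
```

Run:
```python
from h import *
o=st(); G=inb(o["ee_pos"])+[0,0,GOFF]; print("G box",G,"lever est",np.arctan2(G[2]-.048,G[1]-.112)+.2)
```

```text
t 15.75 pos [0.5468 0.3064 0.0639] rot [ 1.8e+02  1.0e-01 -7.6e+00] q [ 29.2  15.    7.1  82.2   0.  126.9] F [-7.8 -1.8 -6.8] op 0.0129
G box [-0.00064229  0.16226874  0.11993311] lever est 1.1608586181598046
```

Lever open at about 1.1 rad. Next I'll release, rise and turn for the lid handle.

>>> {"api": "send_rows", "payload": {"plan": [[[0, 0, 0], [0, 0, 0], -0.2], [[0, 0, 0], [0, 0, 0], -0.2], [[0, 0, -0.2], [0, 0, 0], -0.2], [[0, 0.1, -0.35], [0, 0, -0.04], -0.2], [[0, 0.2, -0.4], [0, 0, -0.08], -0.2], [[0, 0.35, -0.4], [0, 0, -0.12], -0.2], [[0, 0.5, -0.4], [0, 0, -0.16], -0.2], [[0, 0.5, -0.4], [0, 0, -0.2], -0.2], [[0, 0.5, -0.4], [0, 0, -0.24], -0.2], [[0, 0.5, -0.4], [0, 0, -0.28], 0.1]]}}

```text
time: 16.75
ee_pos: [0.5287, 0.1576, 0.1846]
tcp_rot: [179.9, -0.2, 43.0]
wrist_force: [-0.1, 0.4, -0.8]
opening: 0.0388
```

Run:
```python
from h import *
st(); gg(bx([0,0,.15]),[180,0,BY+90])
camera("wrist"); camera("scene")
for n in ("wrist","scene"):
  for l,z in (("lever_grip",.115),("nut_center",.104),("lid_handle",.104)):
    for d in place_of(l,n)[:2]:
        if d["p"]>.3: print(n,l,round(d["p"],2),np.round(d["point"]),np.round(inb(ray(n,d["point"],z)),4))
```

```text
t 16.75 pos [0.5287 0.1576 0.1846] rot [179.9  -0.2  43. ] q [16.6  4.8  8.8 93.8 -0.  63.6] F [-0.1  0.4 -0.8] op 0.0388
shift [-0.0352  0.0229  0.3018] turn [ 0.0009 -0.0008 -0.2187] rows>= 5
wrist lever_grip 0.82 [453.  65.] [0.0013 0.1667 0.115 ]
wrist nut_center 0.57 [382. 119.] [0.002  0.1133 0.104 ]
wrist lid_handle 0.6 [260. 207.] [-0.0031  0.0025  0.104 ]
scene lever_grip 0.53 [347. 166.] [-0.0218  0.1657  0.115 ]
scene nut_center 0.58 [336. 179.] [0.0019 0.0968 0.104 ]
scene nut_center 0.43 [270. 308.] [ 0.2927 -0.3687  0.104 ]
scene lid_handle 0.67 [310. 188.] [-0.0112  0.0002  0.104 ]
```

>>> {"api": "send_rows", "payload": {"plan": [[[-0.035, 0.02, 0], [0, 0, -0.05], 0.1], [[-0.035, 0.02, 0.1], [0, 0, -0.1], 0.1], [[-0.035, 0.02, 0.2], [0, 0, -0.15], 0.1], [[-0.035, 0.02, 0.3], [0, 0, -0.2], 0.1], [[-0.035, 0.02, 0.3], [0, 0, -0.219], 0.1], [[-0.035, 0.02, 0.3], [0, 0, -0.219], 0.1], [[-0.035, 0.02, 0.3], [0, 0, -0.219], 0.1]]}}

```text
time: 17.85
ee_pos: [0.5246, 0.1467, 0.093]
tcp_rot: [180.0, -0.0, 82.0]
wrist_force: [-0.2, 0.1, 0.6]
opening: 0.0383
```

Run:
```python
from h import *
o=st(); print(inb(o["ee_pos"])); gg(bx([0,0,.105]),[180,0,BY+90])
camera("wrist")
for d in place_of("lid_handle","wrist")[:2]: print(d["p"],np.round(inb(ray("wrist",d["point"],.104)),4))
```

```text
t 17.85 pos [0.5246 0.1467 0.093 ] rot [180.  -0.  82.] q [15.6  3.4 -2.8 83.7 -0.  23.6] F [-0.2  0.1  0.6] op 0.0383
[-0.00155033  0.00103046  0.09298381]
shift [-0.0034  0.0051  0.1466] turn [ 0.0003 -0.0001 -0.0021] rows>= 1
0.84 [-0.0012  0.0033  0.104 ]
```

>>> {"api": "send_rows", "payload": {"plan": [[[0, 0.003, 0.1], [0, 0, -0.002], 0.1], [[0, 0.003, 0.146], [0, 0, -0.002], 0.1], [[0, 0.003, 0.146], [0, 0, -0.002], 0.1], [[0, 0.003, 0.146], [0, 0, -0.002], 1], [[0, 0.003, 0.146], [0, 0, -0.002], 1], [[0, 0.003, 0.146], [0, 0, -0.002], 1], [[0, 0.003, 0.146], [0, 0, -0.002], 1]], "force": 60}}

```text
time: 18.65
ee_pos: [0.5259, 0.1468, 0.0499]
tcp_rot: [179.9, -0.1, 82.6]
wrist_force: [-0.5, 0.7, 5.0]
opening: 0.013
```

>>> {"api": "send_rows", "payload": {"plan": [[[-0.03, 0, 0], [0, 0, 0], 1], [[-0.09, 0, 0], [0, 0, 0], 1], [[-0.16, 0, 0], [0, 0, 0], 1], [[-0.23, 0, 0], [0, 0, 0], 1], [[-0.3, 0, 0], [0, 0, 0], 1], [[-0.37, 0, 0], [0, 0, 0], 1], [[-0.44, 0, 0], [0, 0, 0], 1], [[-0.5, 0, 0], [0, 0, 0], 1], [[-0.54, 0, 0], [0, 0, 0], 1], [[-0.54, 0, 0], [0, 0, 0], 1]]}}

```text
time: 19.65
ee_pos: [0.5041, -0.0156, 0.0489]
tcp_rot: [180.0, 0.1, 82.5]
wrist_force: [-1.2, -2.7, 1.7]
opening: 0.0129
```

Run:
```python
from h import *
o=st(); print(inb(o["ee_pos"]))
camera("scene")
for d in place_of("lid_handle","scene")[:2]: print(d["p"],np.round(inb(ray("scene",d["point"],.104)),4))
```

```text
t 19.65 pos [ 0.5041 -0.0156  0.0489] rot [1.80e+02 1.00e-01 8.25e+01] q [ -1.7  -1.6 -12.7  78.8  -0.1   5.8] F [-1.2 -2.7  1.7] op 0.0129
[-0.00039344 -0.16254411  0.04885223]
0.83 [-0.0162 -0.1639  0.104 ]
```

>>> {"api": "send_rows", "payload": {"plan": [[[0, 0, -0.12], [0, 0, 0], 1], [[0, 0, -0.24], [0, 0, 0], 1], [[0, 0, -0.24], [0, 0, 0], 1], [[0.05, -0.12, -0.24], [0, 0, 0], 1], [[0.1, -0.24, -0.24], [0, 0, 0], 1], [[0.15, -0.36, -0.24], [0, 0, 0], 1], [[0.2, -0.48, -0.24], [0, 0, 0], 1], [[0.24, -0.6, -0.24], [0, 0, 0], 1], [[0.266, -0.687, -0.24], [0, 0, 0], 1], [[0.266, -0.687, -0.24], [0, 0, 0], 1]]}}

```text
time: 20.75
ee_pos: [0.3077, 0.0928, 0.1198]
tcp_rot: [-179.9, -0.0, 82.8]
wrist_force: [0.7, 0.1, -2.2]
opening: 0.0131
```

Run:
```python
from h import *
o=st(); gg([.31,.09,.035],[180,0,BY+90])
```

```text
t 20.75 pos [0.3077 0.0928 0.1198] rot [-179.9   -0.    82.8] q [ 16.8 -27.7 -25.7  92.    0.   24. ] F [ 0.7  0.1 -2.2] op 0.0131
shift [-0.0084  0.0092  0.4695] turn [-0.0003 -0.      0.002 ] rows>= 3
```

>>> {"api": "send_rows", "payload": {"plan": [[[0, 0.01, 0.12], [0, 0, 0], 1], [[0, 0.01, 0.24], [0, 0, 0], 1], [[0, 0.01, 0.34], [0, 0, 0], 1], [[0, 0.01, 0.42], [0, 0, 0], 1], [[0, 0.01, 0.45], [0, 0, 0], 1], [[0, 0.01, 0.465], [0, 0, 0], 1], [[0, 0.01, 0.465], [0, 0, 0], 1]]}}

```text
time: 21.45
ee_pos: [0.3133, 0.0913, -0.0188]
tcp_rot: [-180.0, 0.0, 82.6]
wrist_force: [0.2, 0.8, -2.0]
opening: 0.0128
```

>>> {"api": "send_rows", "payload": {"plan": [[[0, 0, 0.01], [0, 0, 0], 1], [[0, 0, 0.012], [0, 0, 0], 1], [[0, 0, 0.012], [0, 0, 0], 0], [[0, 0, 0.012], [0, 0, 0], 0], [[0, 0, 0.012], [0, 0, 0], 0], [[0, 0, -0.2], [0, 0, 0], 0], [[0, 0, -0.4], [0, 0, 0], 0], [[0, 0, -0.5], [0, 0, 0], 0], [[0, 0, -0.6], [0, 0, 0], 0], [[0, 0, -0.6], [0, 0, 0], 0]]}}

```text
time: 22.45
ee_pos: [0.315, 0.0917, 0.1658]
tcp_rot: [179.6, -0.2, 82.6]
wrist_force: [0.7, -0.1, -1.0]
opening: 0.0428
```

Run:
```python
from h import *
o=st()
# overview pose: camera above castors; yaw 82.4 => camera on -x side
go([.52,-.27,.36],rpy=[180,0,0])
```

```text
t 22.45 pos [0.315  0.0917 0.1658] rot [179.6  -0.2  82.6] q [ 16.2 -26.3 -19.7  96.2  -0.   23.7] F [ 0.7 -0.1 -1. ] op 0.0428
shift [-1.1055  0.8377 -0.6451] turn [ 0.001  -0.0022  0.4587] rows>= 10
```

>>> {"api": "send_rows", "payload": {"plan": [[[-0.08, 0.05, -0.2], [0, 0, 0], -1], [[-0.2, 0.13, -0.4], [0, 0, 0], -1], [[-0.3, 0.2, -0.5], [0, 0, 0], -1], [[-0.45, 0.3, -0.55], [0, 0, 0], -1], [[-0.6, 0.4, -0.55], [0, 0, 0], -1], [[-0.72, 0.48, -0.55], [0, 0, 0], -1], [[-0.84, 0.56, -0.55], [0, 0, 0], -1], [[-0.96, 0.64, -0.55], [0, 0, 0], -1], [[-1.0, 0.75, -0.55], [0, 0, 0], -1], [[-1.0, 0.75, -0.55], [0, 0, 0], -1]]}}

```text
time: 23.45
ee_pos: [0.5007, -0.2393, 0.3199]
tcp_rot: [-179.6, -0.1, 82.4]
wrist_force: [0.9, 1.0, -0.3]
opening: 0.0856
```

Run:
```python
from h import *
st(); n="wrist"; im=camera(n); c=cal(n); cv2.imwrite("pics/w9.png",cv2.resize(im,(800,600)))
for d in place_of("castor1_center",n): print(round(d["p"],2),np.round(d["point"]),np.round(ray(n,d["point"],.028,c),4))
```

```text
t 23.45 pos [ 0.5007 -0.2393  0.3199] rot [-1.796e+02 -1.000e-01  8.240e+01] q [-25.5  11.7  32.1 110.9  -0.  -17.9] F [ 0.9  1.  -0.3] op 0.0856
0.75 [279. 119.] [ 0.4502 -0.2233  0.028 ]
0.64 [168. 123.] [ 0.4355 -0.3695  0.028 ]
```

View pics/w9.png

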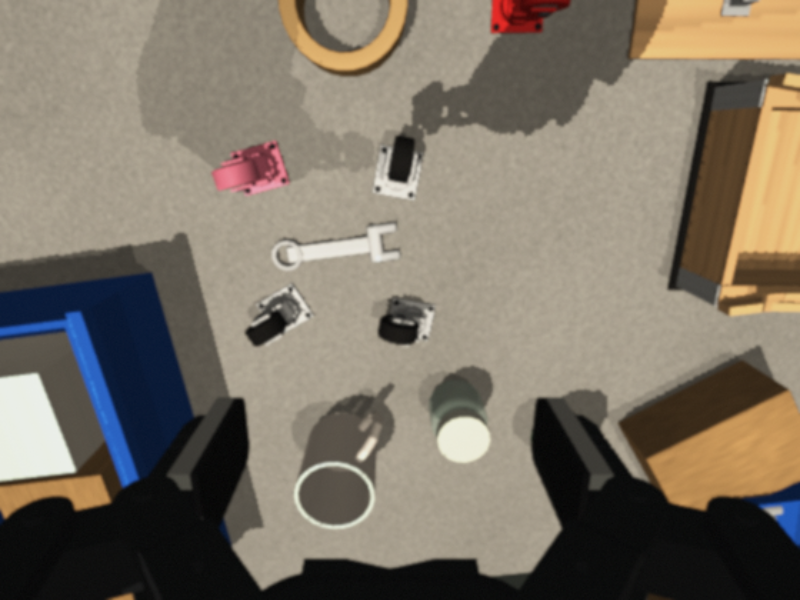

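Black castors, in the resized picture: A (400,165), B (405,320), C (278,318). One enlarged crop will give me their headings.

Run:
```python
from h import *
im=cv2.imread("pics/w9.png"); # 800x600
cs=[im[115:215,350:450],im[270:370,355:455],im[265:365,230:330]]
cv2.imwrite("pics/crop.png",np.hstack([cv2.resize(x,(266,266),interpolation=cv2.INTER_CUBIC) for x in cs]))
```

```text
(no output)
```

View pics/crop.png

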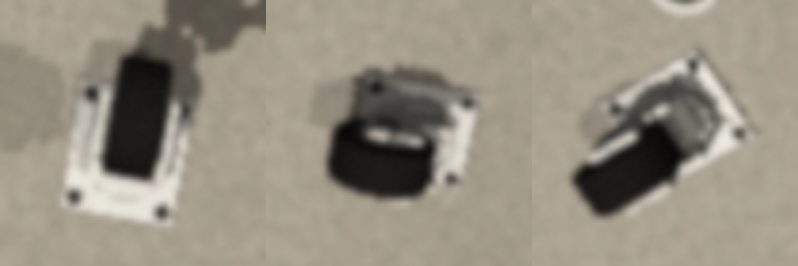

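```bash
cat > cast.py <<'E'
from h import *
def castor(dots,off,c,sc=2.66):
    W=[ray("wrist",[(off[0]+d[0]/sc)*.7,(off[1]+d[1]/sc)*.7],.003,c)[:2] for d in dots]
    return W
def pose(fl,rl,diag):  # front dot, rear dot same side ; diag pair
    h=(fl-rl); h/=np.linalg.norm(h); pc=sum(diag)/2; ctr=pc+.0055*h
    return ctr,h,np.degrees(np.arctan2(h[1],h[0]))
E
python3 - <<'E'
from cast import *
n="wrist";c=cal(n)
A=castor([(91,92),(180,105),(73,196),(162,212)],(350,115),c)
B=castor([(109,87),(202,101),(186,178)],(355,270),c)
C=castor([(83,107),(161,65),(208,132)],(230,265),c)
for nm,P in (("A",pose((A[0]+A[1])/2,(A[2]+A[3])/2,(sum(A)/2,sum(A)/2*0+sum(A)/2*0))),):pass
pa=sum(A)/4; h=(A[0]+A[1]-A[2]-A[3]); h/=np.linalg.norm(h)
L=[("A",pa+.0055*h,h,np.degrees(np.arctan2(h[1],h[0]))),("B",*pose(B[0],B[1],(B[0],B[2]))),("C",*pose(C[0],C[1],(C[0],C[2])))]
print("dot spacings",[np.round([np.linalg.norm(P[0]-P[1]),np.linalg.norm(P[1]-P[2])],4) for P in (A,B,C)])
for nm,ctr,h,a in L:
    g=ctr+.005*h; print(nm,"ctr",np.round(ctr,4),"head",round(a,1),"grip",np.round(g,4),"yaws",round(a-90,1),round(a+90,1))
a=L[0]; 
gg([*(a[1]+.005*a[2]),.10],[180,0,a[3]-90])
E
```

```text
dot spacings [array([0.0326, 0.0507]), array([0.0377, 0.0337]), array([0.0367, 0.033 ])]
A ctr [ 0.448 -0.222] head 162.8 grip [ 0.4432 -0.2205] yaws 72.8 252.8
B ctr [ 0.6062 -0.2343] head -106.5 grip [ 0.6048 -0.2391] yaws -196.5 -16.5
C ctr [ 0.5809 -0.3657] head -69.0 grip [ 0.5827 -0.3704] yaws -159.0 21.0
shift [ 0.0268 -0.1844  0.9328] turn [-0.0013 -0.0003  0.0538] rows>= 6
```

>>> {"api": "send_rows", "payload": {"plan": [[[0.027, -0.1, 0.15], [0, 0, 0.054], -0.3], [[0.027, -0.184, 0.3], [0, 0, 0.054], -0.3], [[0.027, -0.184, 0.45], [0, 0, 0.054], -0.3], [[0.027, -0.184, 0.6], [0, 0, 0.054], -0.3], [[0.027, -0.184, 0.75], [0, 0, 0.054], -0.3], [[0.027, -0.184, 0.9], [0, 0, 0.054], -0.3], [[0.027, -0.184, 0.9], [0, 0, 0.054], -0.3], [[0.027, -0.184, 0.9], [0, 0, 0.054], -0.3]]}}

```text
time: 24.35
ee_pos: [0.4436, -0.2196, 0.058]
tcp_rot: [179.9, 0.0, 72.9]
wrist_force: [-0.4, 0.3, 1.7]
opening: 0.0555
```

Run:
```python
from h import *
o=st(); print("G now",o["ee_pos"]+[0,0,GOFF]); n="wrist"; camera(n)
for d in place_of("castor1_center",n): print(round(d["p"],2),np.round(d["point"]),np.round(ray(n,d["point"],.028),4))
gg([.4432,-.2205,.040],[180,0,72.8])
```

```text
t 24.35 pos [ 0.4436 -0.2196  0.058 ] rot [179.9   0.   72.9] q [-26.3  -3.1 -13.2  79.8   0.   -9.2] F [-0.4  0.3  1.7] op 0.0555
G now [ 0.44356752 -0.21958862  0.11402422]
0.74 [ 64. 275.] [ 0.4382 -0.3688  0.028 ]
0.62 [271. 234.] [ 0.4504 -0.2243  0.028 ]
shift [-0.0014 -0.008   0.2524] turn [0.0016 0.0003 0.0004] rows>= 2
```

>>> {"api": "send_rows", "payload": {"plan": [[[0, 0, 0.12], [0, 0, 0], -0.3], [[0, 0, 0.25], [0, 0, 0], -0.3], [[0, 0, 0.25], [0, 0, 0], -0.3], [[0, 0, 0.25], [0, 0, 0], 1], [[0, 0, 0.25], [0, 0, 0], 1], [[0, 0, 0.25], [0, 0, 0], 1], [[0, 0, 0.25], [0, 0, 0], 1], [[0, 0, 0.0], [0, 0, 0], 1], [[0, 0, -0.2], [0, 0, 0], 1], [[0, 0, -0.4], [0, 0, 0], 1]], "force": 60}}

```text
time: 25.45
ee_pos: [0.4438, -0.2202, 0.1348]
tcp_rot: [179.9, 0.0, 72.9]
wrist_force: [1.6, -1.4, -0.8]
opening: 0.0253
```

Run:
```python
from h import *
o=st(); gg(bx([-.04,-.045,.18]),[180,0,BY+90])
```

```text
t 25.45 pos [ 0.4438 -0.2202  0.1348] rot [179.9   0.   72.9] q [-26.4  -3.4  -5.   88.3   0.   -9.2] F [ 1.6 -1.4 -0.8] op 0.0253
shift [ 1.0755 -0.2044  0.0352] turn [ 0.0006  0.0001 -0.053 ] rows>= 7
```

>>> {"api": "send_rows", "payload": {"plan": [[[0.14, -0.03, 0], [0, 0, -0.02], 1], [[0.3, -0.06, 0], [0, 0, -0.04], 1], [[0.45, -0.09, 0], [0, 0, -0.053], 1], [[0.6, -0.12, 0], [0, 0, -0.053], 1], [[0.75, -0.15, 0], [0, 0, -0.053], 1], [[0.9, -0.2, 0], [0, 0, -0.053], 1], [[1, -0.22, 0], [0, 0, -0.053], 1], [[1, -0.22, 0], [0, 0, -0.053], 1]]}}

```text
time: 26.25
ee_pos: [0.4696, 0.0893, 0.1328]
tcp_rot: [179.9, -0.1, 82.6]
wrist_force: [-1.4, -0.3, -2.1]
opening: 0.0249
```

Run:
```python
from h import *
o=st(); gg(bx([-.045,-.045,.052]),[180,0,BY+90])
```

```text
t 26.25 pos [0.4696 0.0893 0.1328] rot [ 1.799e+02 -1.000e-01  8.260e+01] q [10.7 -5.8 -7.5 88.2  0.  18.1] F [-1.4 -0.3 -2.1] op 0.0249
shift [0.06   0.0107 0.4563] turn [ 0.0007 -0.0005  0.0013] rows>= 3
```

>>> {"api": "send_rows", "payload": {"plan": [[[0.06, 0.01, 0.05], [0, 0, 0], 1], [[0.06, 0.01, 0.15], [0, 0, 0], 1], [[0.06, 0.01, 0.28], [0, 0, 0], 1], [[0.06, 0.01, 0.38], [0, 0, 0], 1], [[0.06, 0.01, 0.455], [0, 0, 0], 1], [[0.06, 0.01, 0.455], [0, 0, 0], 1], [[0.06, 0.01, 0.455], [0, 0, 0], 1]]}}

```text
time: 26.95
ee_pos: [0.4753, 0.103, -0.004]
tcp_rot: [179.9, -0.0, 82.4]
wrist_force: [0.6, 0.7, -1.4]
opening: 0.0248
```

>>> {"api": "send_rows", "payload": {"plan": [[[0, 0, 0], [0, 0, 0], 0.1], [[0, 0, 0], [0, 0, 0], 0.1], [[0, 0, -0.2], [0, 0, 0], 0.1], [[0, 0, -0.35], [0, 0, 0], 0.1], [[-0.1, 0, -0.5], [0, 0, 0.04], 0.1], [[-0.25, 0.05, -0.55], [0, 0, 0.08], -0.3], [[-0.4, 0.1, -0.55], [0, 0, 0.12], -0.3], [[-0.55, 0.15, -0.55], [0, 0, 0.16], -0.3], [[-0.7, 0.2, -0.55], [0, 0, 0.2], -0.3], [[-0.85, 0.25, -0.55], [0, 0, 0.24], -0.3]]}}

```text
time: 27.95
ee_pos: [0.5153, -0.1619, 0.1609]
tcp_rot: [179.9, -0.1, 38.9]
wrist_force: [1.4, 1.5, 0.6]
opening: 0.0555
```

Run:
```python
from h import *
o=st(); n="wrist"; camera(n)
for n in ("wrist","side"):
  camera(n)
  for d in place_of("castor1_center",n): print(n,round(d["p"],2),np.round(d["point"]),np.round(ray(n,d["point"],.028),4),"inbox",np.round(inb(ray(n,d["point"],.038))[:2],3))
gg([.6048,-.2391,.16],[180,0,-16.5])
```

```text
t 27.95 pos [ 0.5153 -0.1619  0.1609] rot [ 1.799e+02 -1.000e-01  3.890e+01] q [-17.4   2.9   4.2  91.2  -0.   33.7] F [1.4 1.5 0.6] op 0.0555
wrist 0.73 [ 88. 287.] [ 0.4352 -0.3637  0.028 ] inbox [-0.023 -0.508]
side 0.84 [267. 346.] [ 0.4295 -0.3558  0.028 ] inbox [-0.03  -0.517]
side 0.71 [208. 272.] [ 0.3252 -0.0991  0.028 ] inbox [-0.165 -0.279]
side 0.6 [183. 382.] [ 0.2414 -0.4017  0.028 ] inbox [-0.208 -0.586]
side 0.48 [252. 212.] [0.4772 0.1117 0.028 ] inbox [-0.044 -0.052]
shift [0.0642 0.3948 0.1872] turn [-0.000e+00 -1.000e-04  3.094e-01] rows>= 7
```

>>> {"api": "send_rows", "payload": {"plan": [[[0.01, 0.07, 0], [0, 0, 0.045], -0.3], [[0.02, 0.14, 0], [0, 0, 0.09], -0.3], [[0.03, 0.2, 0], [0, 0, 0.135], -0.3], [[0.04, 0.27, 0], [0, 0, 0.18], -0.3], [[0.05, 0.34, 0], [0, 0, 0.225], -0.3], [[0.064, 0.394, 0.05], [0, 0, 0.27], -0.3], [[0.064, 0.394, 0.1], [0, 0, 0.309], -0.3], [[0.064, 0.394, 0.18], [0, 0, 0.309], -0.3], [[0.064, 0.394, 0.18], [0, 0, 0.309], -0.3]]}}

```text
time: 29.1
ee_pos: [0.6036, -0.2367, 0.1028]
tcp_rot: [-180.0, 0.3, -16.3]
wrist_force: [-0.0, 0.7, -1.1]
opening: 0.0553
```

Run:
```python
from h import *
o=st(); n="wrist"; im=camera(n); cv2.imwrite("pics/w11.png",im)
for d in place_of("castor1_center",n): print(n,round(d["p"],2),np.round(d["point"]),np.round(ray(n,d["point"],.028),4))
gg([.6048,-.2391,.040],[180,0,-16.5])
```

```text
t 29.1 pos [ 0.6036 -0.2367  0.1028] rot [-180.     0.3  -16.3] q [-21.4  18.1  15.2  87.4   0.   84.8] F [-0.   0.7 -1.1] op 0.0553
shift [0.0019 0.005  0.408 ] turn [-0.      0.      0.0012] rows>= 3
```

View pics/w11.png

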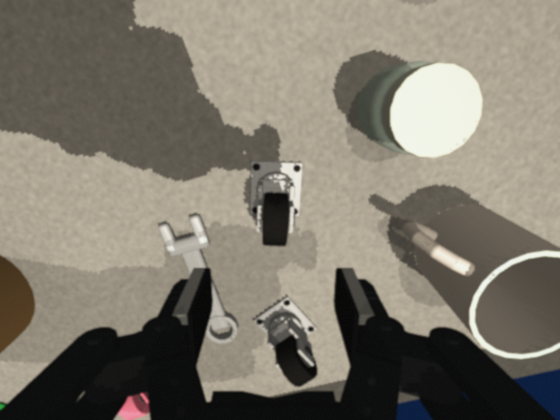

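Run:
```python
from h import *
n="wrist";c=cal(n)
print(proj(n,[.6048,-.2391,.04],c))
D=[ray(n,u,.003,c)[:2] for u in ((257,168),(297,168),(256,209),(294,209))]
h=D[2]+D[3]-D[0]-D[1]; h/=np.linalg.norm(h); ctr=sum(D)/4+.0055*h; g=ctr+.005*h
print(ctr,g,np.degrees(np.arctan2(h[1],h[0])))
gg([*g,.040],[180,0,np.degrees(np.arctan2(h[1],h[0]))+90])
```

```text
[272.70651321 209.91236325]
[ 0.60734693 -0.23923262] [ 0.60573361 -0.24396519] -108.82409800024804
shift [0.0095 0.0197 0.408 ] turn [-0.      0.      0.0141] rows>= 3
```

>>> {"api": "send_rows", "payload": {"plan": [[[0.008, 0.015, 0.12], [0, 0, 0.01], -0.3], [[0.008, 0.015, 0.25], [0, 0, 0.01], -0.3], [[0.008, 0.015, 0.35], [0, 0, 0.01], -0.3], [[0.008, 0.015, 0.405], [0, 0, 0.01], -0.3], [[0.008, 0.015, 0.405], [0, 0, 0.01], -0.3], [[0.008, 0.015, 0.405], [0, 0, 0.01], 1], [[0.008, 0.015, 0.405], [0, 0, 0.01], 1], [[0.008, 0.015, 0.405], [0, 0, 0.01], 1], [[0.008, 0.015, 0.405], [0, 0, 0.01], 1]]}}

```text
time: 30.1
ee_pos: [0.6072, -0.2443, -0.013]
tcp_rot: [180.0, -0.2, -18.2]
wrist_force: [0.1, 0.8, 7.3]
opening: 0.0248
```

>>> {"api": "send_rows", "payload": {"plan": [[[0, 0, -0.1], [0, 0, 0], 1], [[0, 0, -0.25], [0, 0, 0], 1], [[0, 0, -0.4], [0, 0, 0], 1], [[0, 0, -0.5], [0, 0, 0], 1], [[0, 0, -0.5], [0, 0, 0], 1]]}}

```text
time: 30.6
ee_pos: [0.6079, -0.2446, 0.141]
tcp_rot: [180.0, -0.5, -18.2]
wrist_force: [-0.1, -0.5, -1.0]
opening: 0.0245
```

Run:
```python
from h import *
o=st(); gg(bx([-.045,.032,.19]),[180,0,BY+90]);gg(bx([-.045,.032,.19]),[180,0,BY-90])
```

```text
t 30.6 pos [ 0.6079 -0.2446  0.141 ] rot [180.   -0.5 -18.2] q [-21.9  18.5  19.9  90.8  -0.   86.3] F [-0.1 -0.5 -1. ] op 0.0245
shift [-0.8331 -1.227   0.0146] turn [ 0.0028 -0.002  -0.559 ] rows>= 12
shift [-0.8331 -1.227   0.0146] turn [-0.0019 -0.0027  0.441 ] rows>= 10
```

>>> {"api": "send_rows", "payload": {"plan": [[[-0.05, -0.1, 0], [0, 0, -0.045], 1], [[-0.1, -0.2, 0], [0, 0, -0.09], 1], [[-0.15, -0.33, 0], [0, 0, -0.135], 1], [[-0.2, -0.45, 0], [0, 0, -0.18], 1], [[-0.25, -0.57, 0], [0, 0, -0.225], 1], [[-0.3, -0.7, 0], [0, 0, -0.27], 1], [[-0.36, -0.82, 0], [0, 0, -0.315], 1], [[-0.42, -0.94, 0], [0, 0, -0.36], 1], [[-0.47, -1.0, 0], [0, 0, -0.405], 1], [[-0.5, -1.0, 0], [0, 0, -0.45], 1]]}}

```text
time: 31.6
ee_pos: [0.5564, 0.0907, 0.1337]
tcp_rot: [-180.0, -0.0, 63.3]
wrist_force: [0.6, -1.3, -2.9]
opening: 0.0246
```

Run:
```python
from h import *
o=st(); gg(bx([.045,0,.12]),[180,0,BY+90])
```

```text
t 31.6 pos [0.5564 0.0907 0.1337] rot [-180.    -0.    63.3] q [ 9.2  6.1  4.5 88.5  0.  36. ] F [ 0.6 -1.3 -2.9] op 0.0246
shift [ 0.1666 -0.0307  0.2323] turn [-1.000e-04 -1.000e-04 -1.062e-01] rows>= 3
```

>>> {"api": "send_rows", "payload": {"plan": [[[0.08, -0.015, 0], [0, 0, -0.04], 1], [[0.16, -0.03, 0], [0, 0, -0.08], 1], [[0.166, -0.03, 0], [0, 0, -0.106], 1], [[0.166, -0.03, 0], [0, 0, -0.106], 1], [[0.166, -0.03, 0.12], [0, 0, -0.106], 1], [[0.166, -0.03, 0.25], [0, 0, -0.106], 1], [[0.166, -0.03, 0.37], [0, 0, -0.106], 1], [[0.166, -0.03, 0.455], [0, 0, -0.106], 1], [[0.166, -0.03, 0.455], [0, 0, -0.106], 1], [[0.166, -0.03, 0.455], [0, 0, -0.106], 1]]}}

```text
time: 32.6
ee_pos: [0.5715, 0.1359, -0.0027]
tcp_rot: [-180.0, 0.0, 81.7]
wrist_force: [-0.1, -0.3, -1.3]
opening: 0.0243
```

>>> {"api": "send_rows", "payload": {"plan": [[[0, 0, 0], [0, 0, 0], 0.1], [[0, 0, 0], [0, 0, 0], 0.1], [[0, 0, -0.2], [0, 0, 0], 0.1], [[0, 0, -0.35], [0, 0, 0], 0.1], [[-0.1, 0, -0.5], [0, 0, 0.04], 0.1], [[-0.25, 0.0, -0.55], [0, 0, 0.08], -0.3], [[-0.4, 0.0, -0.55], [0, 0, 0.12], -0.3], [[-0.55, 0.0, -0.55], [0, 0, 0.16], -0.3], [[-0.7, 0.0, -0.55], [0, 0, 0.2], -0.3], [[-0.85, 0.0, -0.55], [0, 0, 0.24], -0.3]]}}

```text
time: 33.6
ee_pos: [0.5353, -0.1177, 0.1633]
tcp_rot: [179.9, -0.0, 38.3]
wrist_force: [0.5, 0.0, -0.2]
opening: 0.0558
```

Run:
```python
from h import *
o=st(); gg([.58,-.33,.16],[180,0,21])
```

```text
t 33.6 pos [ 0.5353 -0.1177  0.1633] rot [179.9  -0.   38.3] q [-12.4   4.1   5.7  91.5  -0.   39.3] F [ 0.5  0.  -0.2] op 0.0558
shift [-0.3222  0.6472  0.198 ] turn [ 0.0003 -0.0003  0.0963] rows>= 5
```

>>> {"api": "send_rows", "payload": {"plan": [[[-0.06, 0.12, 0], [0, 0, 0.03], -0.3], [[-0.12, 0.25, 0], [0, 0, 0.06], -0.3], [[-0.19, 0.38, 0], [0, 0, 0.096], -0.3], [[-0.25, 0.5, 0], [0, 0, 0.096], -0.3], [[-0.32, 0.64, 0.1], [0, 0, 0.096], -0.3], [[-0.32, 0.64, 0.19], [0, 0, 0.096], -0.3], [[-0.32, 0.64, 0.19], [0, 0, 0.096], -0.3], [[-0.32, 0.64, 0.19], [0, 0, 0.096], -0.3]]}}

```text
time: 34.4
ee_pos: [0.5803, -0.3253, 0.1061]
tcp_rot: [-180.0, 0.0, 21.4]
wrist_force: [-0.1, 1.0, 0.4]
opening: 0.0557
```

Run:
```python
from h import *
o=st(); n="wrist"; im=camera(n); s=camera("side"); c=cal(n)
print("expect",proj(n,[.5827,-.3704,.04],c))
cv2.imwrite("pics/w12.png",np.hstack([im[60:420,130:430],cv2.resize(s[140:240,200:330],(468,360),interpolation=cv2.INTER_CUBIC)]))
gg([.5827,-.3704,.040],[180,0,21])
```

```text
t 34.4 pos [ 0.5803 -0.3253  0.1061] rot [-180.     0.    21.4] q [-29.3  20.3  18.4  88.1   0.   39.4] F [-0.1  1.   0.4] op 0.0557
expect [253.44258415 258.17974646]
shift [-0.0515  0.1407  0.4139] turn [ 0.0007 -0.0006  0.0023] rows>= 3
```

View pics/w12.png

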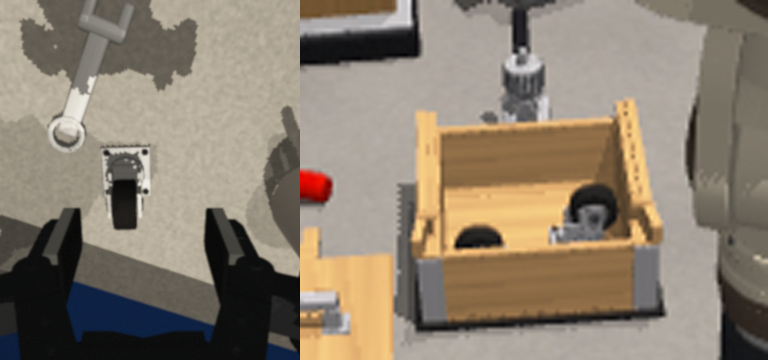

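Run:
```python
from h import *
s,d=cal("scene"),cal("side")
for a,b in (((122,292),(328,385)),((215,410),(497,325))): print("tote rim",tri([(s,a),(d,b)]))
n="wrist";c=cal(n)
D=[ray(n,u,.003,c)[:2] for u in ((237,210),(277,212),(277,252))]
h=D[2]-D[1]; h/=np.linalg.norm(h); ctr=(D[0]+D[2])/2+.0055*h; g=ctr+.005*h; a=np.degrees(np.arctan2(h[1],h[0]))
print(ctr,g,a); gg([*g,.040],[180,0,a+90])
```

```text
tote rim [ 0.51108144 -0.49625373  0.1038406 ]
tote rim [ 0.87657769 -0.48772444  0.1315737 ]
[ 0.58360667 -0.36791598] [ 0.58544983 -0.37256386] -68.36876576695207
shift [-0.0456  0.1508  0.4139] turn [ 0.0007 -0.0006 -0.0012] rows>= 3
```

>>> {"api": "send_rows", "payload": {"plan": [[[-0.046, 0.148, 0], [0, 0, 0], -0.3], [[-0.046, 0.148, 0.12], [0, 0, 0], -0.3], [[-0.046, 0.148, 0.26], [0, 0, 0], -0.3], [[-0.046, 0.148, 0.36], [0, 0, 0], -0.3], [[-0.046, 0.148, 0.41], [0, 0, 0], -0.3], [[-0.046, 0.148, 0.41], [0, 0, 0], -0.3], [[-0.046, 0.148, 0.41], [0, 0, 0], 1], [[-0.046, 0.148, 0.41], [0, 0, 0], 1], [[-0.046, 0.148, 0.41], [0, 0, 0], 1], [[-0.046, 0.148, 0.41], [0, 0, 0], 1]]}}

```text
time: 35.5
ee_pos: [0.5855, -0.3731, -0.0142]
tcp_rot: [179.8, -0.2, 21.4]
wrist_force: [-0.0, 0.8, 7.1]
opening: 0.0249
```

>>> {"api": "send_rows", "payload": {"plan": [[[0, 0, -0.1], [0, 0, 0], 1], [[0, 0, -0.25], [0, 0, 0], 1], [[0, 0, -0.4], [0, 0, 0], 1], [[-0.04, -0.1, -0.5], [0, 0, -0.04], 1], [[-0.08, -0.22, -0.5], [0, 0, -0.08], 1], [[-0.12, -0.36, -0.5], [0, 0, -0.12], 1], [[-0.16, -0.5, -0.5], [0, 0, -0.16], 1], [[-0.2, -0.65, -0.5], [0, 0, -0.2], 1], [[-0.2, -0.8, -0.5], [0, 0, -0.24], 1], [[-0.2, -0.92, -0.5], [0, 0, -0.28], 1]]}}

```text
time: 36.5
ee_pos: [0.4265, -0.1356, 0.134]
tcp_rot: [179.9, -0.0, 72.1]
wrist_force: [1.8, 0.2, -0.7]
opening: 0.0252
```

Run:
```python
from h import *
o=st(); gg(bx([-.037,.035,.17]),[180,0,BY+90])
```

```text
t 36.5 pos [ 0.4265 -0.1356  0.134 ] rot [179.9  -0.   72.1] q [-17.6 -10.  -11.1  88.8   0.    0.3] F [ 1.8  0.2 -0.7] op 0.0252
shift [ 1.086  -0.1157  0.0666] turn [ 0.0008 -0.     -0.0575] rows>= 7
```

>>> {"api": "send_rows", "payload": {"plan": [[[0.15, -0.02, 0], [0, 0, -0.03], 1], [[0.3, -0.04, 0], [0, 0, -0.058], 1], [[0.45, -0.06, 0], [0, 0, -0.058], 1], [[0.6, -0.08, 0], [0, 0, -0.058], 1], [[0.75, -0.1, 0], [0, 0, -0.058], 1], [[0.9, -0.11, 0], [0, 0, -0.058], 1], [[1, -0.116, 0], [0, 0, -0.058], 1], [[1, -0.116, 0], [0, 0, -0.058], 1]]}}

```text
time: 37.3
ee_pos: [0.489, 0.1621, 0.1333]
tcp_rot: [179.9, -0.1, 82.4]
wrist_force: [-0.4, -0.5, -0.7]
opening: 0.0247
```

Run:
```python
from h import *
o=st(); gg(bx([-.037,.031,.052]),[180,0,BY+90])
```

```text
t 37.3 pos [0.489  0.1621 0.1333] rot [ 1.799e+02 -1.000e-01  8.240e+01] q [18.3 -0.7 -2.6 88.1  0.  25.9] F [-0.4 -0.5 -0.7] op 0.0247
shift [0.0642 0.0059 0.4577] turn [ 0.0004 -0.0004  0.0001] rows>= 3
```

>>> {"api": "send_rows", "payload": {"plan": [[[0.03, 0.006, 0], [0, 0, 0], 1], [[0.064, 0.006, 0.05], [0, 0, 0], 1], [[0.064, 0.006, 0.15], [0, 0, 0], 1], [[0.064, 0.006, 0.27], [0, 0, 0], 1], [[0.064, 0.006, 0.37], [0, 0, 0], 1], [[0.064, 0.006, 0.455], [0, 0, 0], 1], [[0.064, 0.006, 0.455], [0, 0, 0], 1], [[0.064, 0.006, 0.455], [0, 0, 0], 1]]}}

```text
time: 38.1
ee_pos: [0.4923, 0.177, -0.0048]
tcp_rot: [-180.0, 0.0, 82.1]
wrist_force: [0.3, -0.3, -0.3]
opening: 0.0248
```

>>> {"api": "send_rows", "payload": {"plan": [[[0, 0, 0], [0, 0, 0], 0.1], [[0, 0, 0], [0, 0, 0], 0.1], [[0, 0, -0.2], [0, 0, 0], 0.1], [[0, 0, -0.35], [0, 0, 0], 0.1], [[0, -0.0, -0.5], [0, 0, 0], 0.1], [[-0.1, -0.1, -0.7], [0, 0, 0], 0.1], [[-0.2, -0.15, -0.8], [0, 0, 0], 0.1], [[-0.2, -0.15, -0.8], [0, 0, 0], 0.1]]}}

```text
time: 38.9
ee_pos: [0.4395, 0.1232, 0.2407]
tcp_rot: [179.7, -0.1, 82.2]
wrist_force: [0.5, 0.9, 0.1]
opening: 0.0386
```

Run:
```python
from h import *
o=st(); n="wrist"; im=camera(n); s=camera("scene")
cv2.imwrite("pics/w13.png",np.hstack([cv2.resize(im,(480,360)),cv2.resize(s[110:330,100:360],(320,271))[:360] if 0 else cv2.resize(s[100:325,120:320],(320,360))]))
c=cal(n)
for d in place_of("castor1_center",n): print(n,round(d["p"],2),np.round(d["point"]),"inbox",np.round(inb(ray(n,d["point"],.038,c))[:2],3))
for d in place_of("lid_handle",n): print("lid",round(d["p"],2),np.round(d["point"]),np.round(ray(n,d["point"],.032,c)[:2],4))
gg([.315,.0917,.08],[180,0,82.6])
```

```text
t 38.9 pos [0.4395 0.1232 0.2407] rot [ 1.797e+02 -1.000e-01  8.220e+01] q [ 15.7  -6.8   3.6 100.1  -0.   23.5] F [0.5 0.9 0.1] op 0.0386
wrist 0.72 [259. 204.] inbox [-0.042 -0.05 ]
wrist 0.66 [54. 92.] inbox [-0.164 -0.259]
lid 0.88 [224.  48.] [0.3116 0.0912]
shift [-0.165  -0.3991  0.7033] turn [-0.0001 -0.     -0.0023] rows>= 5
```

View pics/w13.png

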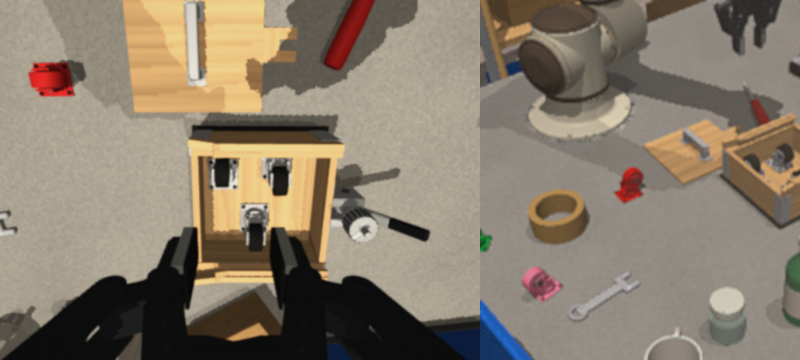

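All three castors stand in the box, at (222,172), (278,177) and (256,225), and no black one is left on the bench. Fetching the lid next.

>>> {"api": "send_rows", "payload": {"plan": [[[-0.05, -0.1, 0], [0, 0, -0.002], 0.1], [[-0.1, -0.25, 0.1], [0, 0, -0.002], 0.1], [[-0.17, -0.4, 0.2], [0, 0, -0.002], 0.1], [[-0.17, -0.4, 0.33], [0, 0, -0.002], 0.1], [[-0.17, -0.4, 0.48], [0, 0, -0.002], 0.1], [[-0.17, -0.4, 0.63], [0, 0, -0.002], 0.1], [[-0.17, -0.4, 0.7], [0, 0, -0.002], 0.1], [[-0.17, -0.4, 0.7], [0, 0, -0.002], 0.1]]}}

```text
time: 39.9
ee_pos: [0.3114, 0.0895, 0.0215]
tcp_rot: [-179.6, 0.2, 82.6]
wrist_force: [-0.4, 1.1, 1.2]
opening: 0.0387
```

Run:
```python
from h import *
o=st(); n="wrist"; im=camera(n); c=cal(n)
for d in place_of("lid_handle",n): print("lid",round(d["p"],2),np.round(d["point"]),np.round(ray(n,d["point"],.032,c)[:2],4))
go([.3133,.0913,-.0208],rpy=[180,0,82.6])
```

```text
t 39.9 pos [0.3114 0.0895 0.0215] rot [-179.6    0.2   82.6] q [ 16.  -26.9 -36.1  81.3   0.   23.4] F [-0.4  1.1  1.2] op 0.0387
lid 0.83 [280. 254.] [0.3142 0.0924]
shift [ 0.004  -0.0018  0.1545] turn [-0.0006  0.0002 -0.    ] rows>= 1
```

>>> {"api": "send_rows", "payload": {"plan": [[[0.004, 0.002, 0.08], [0, 0, 0], 0.1], [[0.004, 0.002, 0.14], [0, 0, 0], 0.1], [[0.004, 0.002, 0.14], [0, 0, 0], 0.1], [[0.004, 0.002, 0.14], [0, 0, 0], 1], [[0.004, 0.002, 0.14], [0, 0, 0], 1], [[0.004, 0.002, 0.14], [0, 0, 0], 1], [[0.004, 0.002, 0.14], [0, 0, 0], 1]], "force": 80}}

```text
time: 40.7
ee_pos: [0.316, 0.0913, -0.0141]
tcp_rot: [179.9, -0.1, 82.6]
wrist_force: [-2.3, 0.1, 7.2]
opening: 0.0121
```

>>> {"api": "send_rows", "payload": {"plan": [[[0, 0, -0.1], [0, 0, 0], 1], [[0, 0, -0.22], [0, 0, 0], 1], [[0, 0, -0.34], [0, 0, 0], 1], [[0, 0, -0.46], [0, 0, 0], 1], [[0, 0, -0.46], [0, 0, 0], 1]]}}

```text
time: 41.2
ee_pos: [0.3171, 0.0916, 0.1271]
tcp_rot: [179.6, -0.2, 82.6]
wrist_force: [-0.0, -0.1, -3.4]
opening: 0.0119
```

Run:
```python
from h import *
o=st(); go(bx([0,-.160,.12]),rpy=[180,0,82.4])
```

```text
t 41.2 pos [0.3171 0.0916 0.1271] rot [179.6  -0.2  82.6] q [ 16.1 -26.9 -24.4  92.1  -0.   23.5] F [-0.  -0.1 -3.4] op 0.0119
shift [-0.2653  0.6657  0.0275] turn [ 0.0021 -0.0009  0.001 ] rows>= 5
```

>>> {"api": "send_rows", "payload": {"plan": [[[-0.04, 0.1, 0], [0, 0, 0.001], 1], [[-0.09, 0.22, 0], [0, 0, 0.001], 1], [[-0.13, 0.34, 0], [0, 0, 0.001], 1], [[-0.18, 0.46, 0], [0, 0, 0.001], 1], [[-0.22, 0.58, 0], [0, 0, 0.001], 1], [[-0.25, 0.66, 0], [0, 0, 0.001], 1], [[-0.25, 0.669, 0], [0, 0, 0.001], 1], [[-0.25, 0.669, 0], [0, 0, 0.001], 1]]}}

```text
time: 42.0
ee_pos: [0.504, -0.0094, 0.1212]
tcp_rot: [-179.9, 0.0, 82.3]
wrist_force: [0.6, -0.4, -3.2]
opening: 0.0118
```

Run:
```python
from h import *
o=st(); go(bx([.001,-.152,.066]),rpy=[180,0,82.4])
n="scene"; camera(n)
for l,z in (("lid_handle",.17),("lid_slot",.14)):
  for d in place_of(l,n)[:1]: print(l,d)
camera("wrist")
for d in place_of("lid_handle","wrist"): print(d["p"],inb(ray("wrist",d["point"],o["ee_pos"][2]+.05)))
```

```text
t 42.0 pos [ 0.504  -0.0094  0.1212] rot [-179.9    0.    82.3] q [-1.1 -2.1 -5.2 87.   0.   6.6] F [ 0.6 -0.4 -3.2] op 0.0118
shift [0.0149 0.0079 0.1841] turn [-0.0006  0.     -0.0003] rows>= 2
lid_handle {'point': [267.1, 185.2], 'p': 0.76}
lid_slot {'point': [303.4, 182.3], 'p': 0.93}
0.74 [-0.00754807 -0.15665675  0.17124761]
```

Run:
```python
from h import *
im={n:camera(n) for n in ("scene","side","wrist")}
cv2.imwrite("pics/w14.png",np.hstack([cv2.resize(im["wrist"],(480,360)),cv2.resize(im["side"][150:270,200:307],(320,360))]))
for l in ("lid_handle","lid_slot","groove_mouth"):
  P={n:place_of(l,n)[:1] for n in im}
  print(l,{n:(round(p[0]["p"],2),np.round(p[0]["point"])) for n,p in P.items() if p})
  if P["scene"] and P["side"]: X=tri([(cal(n),P[n][0]["point"]) for n in ("scene","side")]); print(np.round(X,4),"box",np.round(inb(X),4))
  if P["scene"] and P["side"] and P["wrist"]: X=tri([(cal(n),P[n][0]["point"]) for n in im]); print("3cam",np.round(inb(X),4))
```

```text
lid_handle {'scene': (0.77, array([269., 190.])), 'side': (0.56, array([268., 200.])), 'wrist': (0.58, array([274., 281.]))}
[ 0.504  -0.0163  0.1676] box [-0.0004 -0.1633  0.1676]
3cam [-0.0025 -0.1586  0.164 ]
lid_slot {'scene': (0.81, array([303., 184.])), 'side': (0.84, array([266., 183.])), 'wrist': (0.64, array([489., 255.]))}
[0.5203 0.1058 0.1362] box [-0.0004 -0.0401  0.1362]
3cam [-0.0007 -0.0416  0.1356]
groove_mouth {'scene': (0.95, array([299., 203.])), 'wrist': (0.21, array([274., 283.]))}
```

View pics/w14.png

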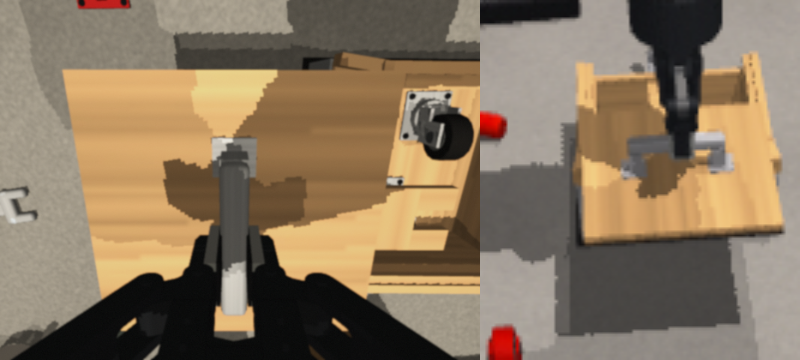

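>>> {"api": "send_rows", "payload": {"plan": [[[0.01, 0.004, 0.06], [0, 0, 0], 1], [[0.015, 0.004, 0.12], [0, 0, 0], 1], [[0.015, 0.004, 0.16], [0, 0, 0], 1], [[0.015, 0.004, 0.185], [0, 0, 0], 1], [[0.015, 0.004, 0.195], [0, 0, 0], 1], [[0.015, 0.004, 0.2], [0, 0, 0], 1]]}}

```text
time: 43.45
ee_pos: [0.5062, -0.0051, 0.0623]
tcp_rot: [180.0, -0.0, 82.4]
wrist_force: [0.2, 0.5, -2.3]
opening: 0.0119
```

>>> {"api": "send_rows", "payload": {"plan": [[[0, 0, 0.005], [0, 0, 0], 1], [[0, 0, 0.01], [0, 0, 0], 1], [[0, 0, 0.01], [0, 0, 0], 1]]}}

```text
time: 43.75
ee_pos: [0.5062, -0.005, 0.0592]
tcp_rot: [180.0, -0.0, 82.4]
wrist_force: [-0.8, 0.2, -3.4]
opening: 0.0122
```

>>> {"api": "send_rows", "payload": {"plan": [[[0, 0, 0.006], [0, 0, 0], 1], [[0, 0, 0.006], [0, 0, 0], 1]]}}

```text
time: 43.95
ee_pos: [0.5063, -0.0051, 0.0575]
tcp_rot: [180.0, 0.0, 82.4]
wrist_force: [0.1, -0.4, -0.0]
opening: 0.0117
```

>>> {"api": "send_rows", "payload": {"plan": [[[0, 0, 0.006], [0, 0, 0], 1], [[0, 0, 0.006], [0, 0, 0], 1]]}}

```text
time: 44.15
ee_pos: [0.5064, -0.0054, 0.0563]
tcp_rot: [179.9, 0.0, 82.4]
wrist_force: [-1.8, -3.4, 6.0]
opening: 0.0116
```

>>> {"api": "send_rows", "payload": {"plan": [[[0, 0, 0.006], [0, 0, 0], 1], [[0, 0, 0.006], [0, 0, 0], 1]]}}

```text
time: 44.35
ee_pos: [0.5064, -0.0057, 0.0552]
tcp_rot: [179.9, 0.1, 82.4]
wrist_force: [-4.5, -6.8, 11.7]
opening: 0.0121
```

>>> {"api": "send_rows", "payload": {"plan": [[[0, 0, -0.005], [0, 0, 0], 1], [[0.03, 0, -0.005], [0, 0, 0], 1], [[0.06, 0, -0.005], [0, 0, 0], 1], [[0.09, 0, -0.005], [0, 0, 0], 1], [[0.12, 0, -0.005], [0, 0, 0], 1], [[0.12, 0, -0.005], [0, 0, 0], 1]]}}

```text
time: 44.95
ee_pos: [0.5124, 0.0307, 0.0574]
tcp_rot: [179.8, 0.0, 82.4]
wrist_force: [-0.4, -4.5, 11.6]
opening: 0.0121
```

>>> {"api": "send_rows", "payload": {"plan": [[[0.03, 0, 0], [0, 0, 0], 1], [[0.06, 0, 0], [0, 0, 0], 1], [[0.09, 0, 0], [0, 0, 0], 1], [[0.12, 0, 0], [0, 0, 0], 1], [[0.15, 0, 0], [0, 0, 0], 1], [[0.15, 0, 0], [0, 0, 0], 1]]}}

```text
time: 45.55
ee_pos: [0.5185, 0.0749, 0.0579]
tcp_rot: [179.7, 0.1, 82.4]
wrist_force: [-0.2, -5.2, 16.5]
opening: 0.0123
```

>>> {"api": "send_rows", "payload": {"plan": [[[0, 0, -0.006], [0, 0, 0], 1], [[0.04, 0, -0.006], [0, 0, 0], 1], [[0.08, 0, -0.006], [0, 0, 0], 1], [[0.11, 0, -0.006], [0, 0, 0], 1], [[0.14, 0, -0.006], [0, 0, 0], 1], [[0.14, 0, -0.006], [0, 0, 0], 1]]}}

```text
time: 46.15
ee_pos: [0.523, 0.1176, 0.0579]
tcp_rot: [179.9, -0.0, 82.4]
wrist_force: [0.3, 0.5, 6.8]
opening: 0.0121
```

Run:
```python
from h import *
o=st(); print(inb(o["ee_pos"])); go(bx([0,.0013,.058]),rpy=[180,0,82.4])
```

```text
t 46.15 pos [0.523  0.1176 0.0579] rot [179.9  -0.   82.4] q [12.7  2.5 -7.6 79.8 -0.  20.3] F [0.3 0.5 6.8] op 0.0121
[ 0.00070998 -0.02800676  0.05794426]
shift [ 0.0977 -0.0023 -0.0002] turn [ 0.0005 -0.0001  0.0001] rows>= 1
```

>>> {"api": "send_rows", "payload": {"plan": [[[0.03, -0.002, 0], [0, 0, 0], 1], [[0.05, -0.002, 0], [0, 0, 0], 1], [[0.07, -0.002, 0], [0, 0, 0], 1], [[0.09, -0.002, 0], [0, 0, 0], 1], [[0.1, -0.002, 0], [0, 0, 0], 1], [[0.1, -0.002, 0], [0, 0, 0], 1]]}}

```text
time: 46.75
ee_pos: [0.5264, 0.1461, 0.0579]
tcp_rot: [179.9, 0.1, 82.4]
wrist_force: [-0.0, -6.3, 6.8]
opening: 0.012
```

Run:
```python
from h import *
o=st(); print(inb(o["ee_pos"]))
im={n:camera(n) for n in ("scene","side")}
for l in ("lid_handle","lid_slot"):
  P={n:place_of(l,n)[:1] for n in im}
  if P["scene"] and P["side"]: X=tri([(cal(n),P[n][0]["point"]) for n in im]); print(l,[p[0]["p"] for p in P.values()],"box",np.round(inb(X),4))
```

```text
t 46.75 pos [0.5264 0.1461 0.0579] rot [1.799e+02 1.000e-01 8.240e+01] q [15.6  3.9 -6.2 79.9 -0.1 23.2] F [-0.  -6.3  6.8] op 0.012
[0.00027274 0.00064947 0.05794245]
lid_handle [0.67, 0.84] box [-0.0014  0.0911  0.0726]
lid_slot [0.64, 0.87] box [-0.0036  0.1272  0.0537]
```

>>> {"api": "send_rows", "payload": {"plan": [[[0.006, 0, 0], [0, 0, 0], 1], [[0.012, 0, 0], [0, 0, 0], 1], [[0.012, 0, 0], [0, 0, 0], 1]]}}

```text
time: 47.35
ee_pos: [0.5266, 0.1486, 0.058]
tcp_rot: [179.9, 0.2, 82.3]
wrist_force: [-0.3, -11.1, 8.0]
opening: 0.0122
```

>>> {"api": "send_rows", "payload": {"plan": [[[-0.005, 0, -0.01], [0, 0, 0], 1], [[-0.005, 0, -0.01], [0, 0, 0], 0.1], [[-0.005, 0, -0.01], [0, 0, 0], 0.1], [[-0.005, 0, -0.01], [0, 0, 0], 0.1], [[-0.005, 0, -0.15], [0, 0, 0], 0.1], [[-0.005, 0, -0.3], [0, 0, 0], 0.1], [[-0.005, 0, -0.4], [0, 0, 0], 0.1], [[-0.005, -0.1, -0.5], [0, 0, 0], 0.1], [[-0.005, -0.15, -0.55], [0, 0, 0], 0.1], [[-0.005, -0.15, -0.55], [0, 0, 0], 0.1]]}}

```text
time: 48.35
ee_pos: [0.481, 0.1554, 0.2244]
tcp_rot: [179.8, -0.1, 82.5]
wrist_force: [0.1, 0.6, -0.8]
opening: 0.0385
```

Run:
```python
from h import *
o=st(); n="wrist"; im=camera(n); c=cal(n); cv2.imwrite("pics/w15.png",im)
for l,z in (("lid_handle",.104),("nut_center",.104),("lid_slot",.075),("lever_grip",.115),("cam_axle",.048)):
  for d in place_of(l,n)[:1]: print(l,round(d["p"],2),np.round(d["point"]),np.round(inb(ray(n,d["point"],z,c)),4))
gg(bx([0,.112,.17]),[180,0,BY+90])
```

```text
t 48.35 pos [0.481  0.1554 0.2244] rot [ 1.798e+02 -1.000e-01  8.250e+01] q [17.9 -0.6  7.7 98.1  0.  25.4] F [ 0.1  0.6 -0.8] op 0.0385
lid_handle 0.68 [273. 234.] [-0.0036  0.0028  0.104 ]
nut_center 0.72 [392. 238.] [0.0008 0.1133 0.104 ]
lid_slot 0.8 [381. 222.] [-0.0037  0.1114  0.075 ]
lever_grip 0.91 [457. 240.] [-0.0022  0.167   0.115 ]
cam_axle 0.9 [373. 217.] [1.00e-04 1.11e-01 4.80e-02]
shift [0.3634 0.1519 0.3538] turn [-0.0007  0.0003 -0.0001] rows>= 4
```

View pics/w15.png

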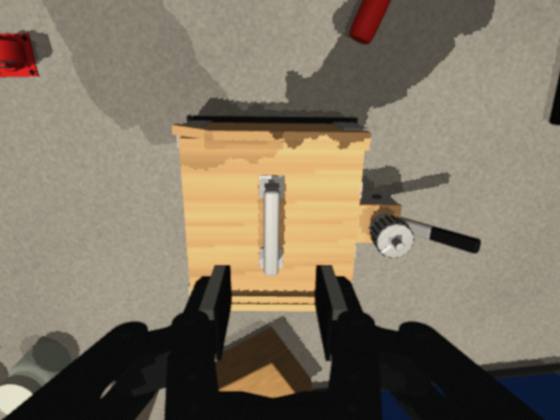

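The lid is home: the handle estimate matches the one before removal, and the slot is round the bolt. Now the nut, working within ±45° of the box x axis so the fingers stay clear of the raised lever.

Run:
```python
from h import *
gg(bx([0.0004,.1128,.17]),[180,0,BY+45])
```

```text
shift [0.3661 0.1532 0.3537] turn [-0.0005  0.0006  0.2499] rows>= 6
```

>>> {"api": "send_rows", "payload": {"plan": [[[0.1, 0.05, 0], [0, 0, 0.045], -0.2], [[0.2, 0.1, 0], [0, 0, 0.09], -0.2], [[0.3, 0.13, 0], [0, 0, 0.135], -0.2], [[0.366, 0.153, 0], [0, 0, 0.18], -0.2], [[0.366, 0.153, 0.1], [0, 0, 0.225], -0.2], [[0.366, 0.153, 0.22], [0, 0, 0.25], -0.2], [[0.366, 0.153, 0.35], [0, 0, 0.25], -0.2], [[0.366, 0.153, 0.35], [0, 0, 0.25], -0.2], [[0.366, 0.153, 0.35], [0, 0, 0.25], -0.2]]}}

```text
time: 49.55
ee_pos: [0.5411, 0.2572, 0.1169]
tcp_rot: [-180.0, 0.1, 37.4]
wrist_force: [0.4, -0.4, 0.7]
opening: 0.0514
```

Run:
```python
from h import *
o=st(); print(inb(o["ee_pos"])); n="wrist"; im=camera(n); c=cal(n)
for l,z in (("nut_center",.103),("lever_grip",.115)):
  for d in place_of(l,n)[:1]: print(l,round(d["p"],2),np.round(d["point"]),np.round(inb(ray(n,d["point"],z,c)),4))
gg(bx([0.0004,.1128,.107]),[180,0,BY+45])
```

```text
t 49.55 pos [0.5411 0.2572 0.1169] rot [-1.80e+02  1.00e-01  3.74e+01] q [25.4 11.   8.2 87.3  0.  78. ] F [ 0.4 -0.4  0.7] op 0.0514
[0.00023367 0.11273985 0.11687402]
nut_center 0.84 [274. 234.] [0.0009 0.1136 0.103 ]
lever_grip 0.62 [349. 172.] [0.0005 0.1708 0.115 ]
shift [-0.0057 -0.0008  0.2286] turn [ 0.0002 -0.0011 -0.    ] rows>= 2
```

>>> {"api": "send_rows", "payload": {"plan": [[[0, 0, 0.1], [0, 0, 0], -0.2], [[0, 0, 0.18], [0, 0, 0], -0.2], [[0, 0, 0.226], [0, 0, 0], -0.2], [[0, 0, 0.226], [0, 0, 0], -0.2], [[0, 0, 0.226], [0, 0, 0], 1], [[0, 0, 0.226], [0, 0, 0], 1], [[0, 0, 0.226], [0, 0, 0], 1], [[0, 0, 0.226], [0, 0, 0], 1]], "force": 50}}

```text
time: 50.5
ee_pos: [0.5415, 0.2574, 0.0513]
tcp_rot: [180.0, -0.0, 37.4]
wrist_force: [-4.5, -3.4, 3.2]
opening: 0.032
```

>>> {"api": "send_rows", "payload": {"plan": [[[0, 0, 0], [0, 0, 0.04], 1], [[0, 0, 0.001], [0, 0, 0.08], 1], [[0, 0, 0.0015], [0, 0, 0.12], 1], [[0, 0, 0.002], [0, 0, 0.16], 1], [[0, 0, 0.0025], [0, 0, 0.2], 1], [[0, 0, 0.003], [0, 0, 0.24], 1], [[0, 0, 0.0035], [0, 0, 0.28], 1], [[0, 0, 0.004], [0, 0, 0.32], 1], [[0, 0, 0.005], [0, 0, 0.36], 1], [[0, 0, 0.006], [0, 0, 0.4], 1]]}}

```text
time: 51.5
ee_pos: [0.5392, 0.2572, 0.0493]
tcp_rot: [179.9, 0.1, -34.9]
wrist_force: [-17.9, -4.9, 10.7]
opening: 0.0315
```

>>> {"api": "send_rows", "payload": {"plan": [[[0, 0, 0.0005], [0, 0, 0.04], 1], [[0, 0, 0.001], [0, 0, 0.08], 1], [[0, 0, 0.001], [0, 0, 0.1], 1], [[0, 0, 0.001], [0, 0, 0.1], 1], [[0, 0, 0.001], [0, 0, 0.1], -0.2], [[0, 0, 0.001], [0, 0, 0.1], -0.2], [[0, 0, -0.06], [0, 0, 0.1], -0.2], [[0, 0, -0.15], [0, 0, 0.1], -0.2], [[0, 0, -0.15], [0, 0, 0.1], -0.2]]}}

```text
time: 52.4
ee_pos: [0.5436, 0.2584, 0.0971]
tcp_rot: [-179.6, -0.1, -52.6]
wrist_force: [0.3, 0.0, 0.8]
opening: 0.0515
```

Run:
```python
from h import *
o=st(); print(inb(o["ee_pos"]),o["torque"])
gg(bx([0.0004,.1128,.15]),[180,0,BY+45])
```

```text
t 52.4 pos [0.5436 0.2584 0.0971] rot [-1.796e+02 -1.000e-01 -5.260e+01] q [ 25.4  10.8   5.8  84.6  -0.  168. ] F [0.3 0.  0.8] op 0.0515
[0.00250009 0.11426973 0.09711947] [-0.00616013 -0.05476045 -0.01636014]
shift [-0.0015  0.0085  0.0103] turn [-0.0013 -0.0021 -0.5001] rows>= 11
```

>>> {"api": "send_rows", "payload": {"plan": [[[0, 0, 0], [0, 0, -0.047], -0.2], [[0, 0, 0], [0, 0, -0.094], -0.2], [[0, 0, 0], [0, 0, -0.141], -0.2], [[0, 0, 0], [0, 0, -0.188], -0.2], [[0, 0, 0], [0, 0, -0.235], -0.2], [[0, 0, 0], [0, 0, -0.282], -0.2], [[0, 0, 0], [0, 0, -0.329], -0.2], [[0, 0, 0], [0, 0, -0.376], -0.2], [[0, 0.008, 0], [0, 0, -0.423], -0.2], [[0, 0.008, 0], [0, 0, -0.47], -0.2]]}}

```text
time: 53.4
ee_pos: [0.5398, 0.256, 0.0926]
tcp_rot: [180.0, -0.0, 32.3]
wrist_force: [0.4, -0.5, 0.5]
opening: 0.0514
```

Run:
```python
from h import *
o=st(); gg(bx([0.0004,.1128,.1045]),[180,0,BY+45])
n="wrist"; im=camera(n); c=cal(n)
for d in place_of("nut_center",n)[:1]: print(round(d["p"],2),np.round(inb(ray(n,d["point"],.101,c)),4))
```

```text
t 53.4 pos [0.5398 0.256  0.0926] rot [180.   -0.   32.3] q [25.4 10.6  5.1 84.4 -0.  83. ] F [ 0.4 -0.5  0.5] op 0.0514
shift [ 0.0062 -0.0008  0.1469] turn [ 0.0001 -0.0002 -0.0281] rows>= 1
0.68 [0.0007 0.1122 0.101 ]
```

Second stroke.

>>> {"api": "send_rows", "payload": {"plan": [[[0.006, 0, 0], [0, 0, -0.028], -0.2], [[0.006, 0, 0.08], [0, 0, -0.028], -0.2], [[0.006, 0, 0.147], [0, 0, -0.028], -0.2], [[0.006, 0, 0.147], [0, 0, -0.028], -0.2], [[0.006, 0, 0.147], [0, 0, -0.028], 1], [[0.006, 0, 0.147], [0, 0, -0.028], 1], [[0.006, 0, 0.147], [0, 0, -0.028], 1], [[0.006, 0, 0.147], [0, 0, -0.028], 1]]}}

```text
time: 54.3
ee_pos: [0.5414, 0.2572, 0.0493]
tcp_rot: [180.0, -0.1, 37.0]
wrist_force: [-2.0, -1.2, 2.7]
opening: 0.0315
```

>>> {"api": "send_rows", "payload": {"plan": [[[0, 0, 0], [0, 0, 0.04], 1], [[0, 0, 0.001], [0, 0, 0.08], 1], [[0, 0, 0.0015], [0, 0, 0.12], 1], [[0, 0, 0.002], [0, 0, 0.16], 1], [[0, 0, 0.0025], [0, 0, 0.2], 1], [[0, 0, 0.003], [0, 0, 0.24], 1], [[0, 0, 0.0035], [0, 0, 0.28], 1], [[0, 0, 0.004], [0, 0, 0.32], 1], [[0, 0, 0.005], [0, 0, 0.36], 1], [[0, 0, 0.006], [0, 0, 0.4], 1]]}}

```text
time: 55.3
ee_pos: [0.5389, 0.2571, 0.0474]
tcp_rot: [179.9, 0.2, -35.2]
wrist_force: [-15.0, -1.4, 9.2]
opening: 0.0318
```

>>> {"api": "send_rows", "payload": {"plan": [[[0, 0, 0.0005], [0, 0, 0.04], 1], [[0, 0, 0.001], [0, 0, 0.08], 1], [[0, 0, 0.001], [0, 0, 0.1], 1], [[0, 0, 0.001], [0, 0, 0.1], 1]]}}

```text
time: 55.7
ee_pos: [0.5384, 0.2576, 0.0471]
tcp_rot: [179.8, 0.2, -53.0]
wrist_force: [-16.5, 0.0, 10.4]
opening: 0.0313
```

Run:
```python
from h import *
o=st(); print(inb(o["ee_pos"]),o["torque"])
```

```text
t 55.7 pos [0.5384 0.2576 0.0471] rot [179.8   0.2 -53. ] q [ 25.5  11.2   0.7  79.7   0.2 168.5] F [-16.5   0.   10.4] op 0.0313
[-0.00255168  0.11279208  0.04709964] [ 0.11150706  3.29820269 -0.0784962 ]
```

>>> {"api": "send_rows", "payload": {"plan": [[[0, 0, 0], [0, 0, 0], -0.2], [[0, 0, 0], [0, 0, 0], -0.2], [[0, 0, -0.07], [0, 0, 0], -0.2], [[0, 0, -0.15], [0, 0, 0], -0.2], [[0, 0, -0.15], [0, 0, -0.047], -0.2], [[0, 0, -0.15], [0, 0, -0.094], -0.2], [[0, 0, -0.15], [0, 0, -0.141], -0.2], [[0, 0, -0.15], [0, 0, -0.188], -0.2], [[0, 0, -0.15], [0, 0, -0.235], -0.2], [[0, 0, -0.15], [0, 0, -0.282], -0.2]]}}

```text
time: 56.7
ee_pos: [0.5415, 0.2571, 0.0914]
tcp_rot: [-180.0, -0.0, -1.9]
wrist_force: [-1.3, 0.3, 0.4]
opening: 0.0512
```

Run:
```python
from h import *
o=st(); gg(bx([0.0004,.1126,.1025]),[180,0,BY+45])
n="wrist"; im=camera(n); c=cal(n)
for l,z in (("nut_center",.099),("lever_grip",.115),("lid_handle",.104)):
  for d in place_of(l,n)[:1]: print(l,round(d["p"],2),np.round(inb(ray(n,d["point"],z,c)),4))
```

```text
t 56.7 pos [0.5415 0.2571 0.0914] rot [-180.    -0.    -1.9] q [ 25.4  10.9   5.2  84.3  -0.  117.3] F [-1.3  0.3  0.4] op 0.0512
shift [-9.000e-04  1.000e-04  1.496e-01] turn [ 0.     -0.0003 -0.2182] rows>= 5
nut_center 0.89 [0.0005 0.1127 0.099 ]
lever_grip 0.77 [-0.0008  0.1707  0.115 ]
```

>>> {"api": "send_rows", "payload": {"plan": [[[0, 0, 0], [0, 0, -0.045], -0.2], [[0, 0, 0], [0, 0, -0.09], -0.2], [[0, 0, 0], [0, 0, -0.135], -0.2], [[0, 0, 0], [0, 0, -0.18], -0.2], [[0, 0, 0.07], [0, 0, -0.218], -0.2], [[0, 0, 0.148], [0, 0, -0.218], -0.2], [[0, 0, 0.148], [0, 0, -0.218], -0.2], [[0, 0, 0.148], [0, 0, -0.218], 1], [[0, 0, 0.148], [0, 0, -0.218], 1], [[0, 0, 0.148], [0, 0, -0.218], 1]]}}

```text
time: 57.9
ee_pos: [0.5413, 0.2572, 0.0479]
tcp_rot: [180.0, -0.1, 37.0]
wrist_force: [-1.9, -0.8, 0.1]
opening: 0.0317
```

>>> {"api": "send_rows", "payload": {"plan": [[[0, 0, 0], [0, 0, 0.0], 1], [[0, 0, 0.0], [0, 0, 0.04], 1], [[0, 0, 0.0015], [0, 0, 0.08], 1], [[0, 0, 0.002], [0, 0, 0.12], 1], [[0, 0, 0.0025], [0, 0, 0.16], 1], [[0, 0, 0.003], [0, 0, 0.2], 1], [[0, 0, 0.003], [0, 0, 0.2], 1]]}}

```text
time: 58.6
ee_pos: [0.5401, 0.2568, 0.047]
tcp_rot: [180.0, 0.1, 0.8]
wrist_force: [-8.8, -3.0, 7.4]
opening: 0.0315
```

Run:
```python
from h import *
o=st(); print(inb(o["ee_pos"]),o["torque"])
```

```text
t 58.6 pos [0.5401 0.2568 0.047 ] rot [1.8e+02 1.0e-01 8.0e-01] q [ 25.4  11.2   0.8  79.6   0.  114.6] F [-8.8 -3.   7.4] op 0.0315
[-0.00074606  0.11216918  0.04698031] [-0.71062824  1.766118   -0.0254232 ]
```

>>> {"api": "send_rows", "payload": {"plan": [[[0, 0, 0.0005], [0, 0, 0.04], 1], [[0, 0, 0.001], [0, 0, 0.08], 1], [[0, 0, 0.0015], [0, 0, 0.12], 1], [[0, 0, 0.002], [0, 0, 0.16], 1], [[0, 0, 0.0025], [0, 0, 0.2], 1], [[0, 0, 0.003], [0, 0, 0.22], 1], [[0, 0, 0.003], [0, 0, 0.22], 1]]}}

```text
time: 59.3
ee_pos: [0.5389, 0.2574, 0.0461]
tcp_rot: [179.9, 0.2, -38.6]
wrist_force: [-14.6, -1.7, 10.0]
opening: 0.0318
```

Run:
```python
from h import *
o=st(); print(inb(o["ee_pos"]),o["torque"])
```

```text
t 59.3 pos [0.5389 0.2574 0.0461] rot [179.9   0.2 -38.6] q [2.550e+01 1.120e+01 7.000e-01 7.960e+01 1.000e-01 1.541e+02] F [-14.6  -1.7  10. ] op 0.0318
[-0.00199676  0.11263142  0.04614543] [-0.1826501   2.92213041  0.57082406]
```

The torque jumped to 0.57 N·m, so the nut is tight at or near its stop. Releasing it and moving to the lever.

>>> {"api": "send_rows", "payload": {"plan": [[[0, 0, 0], [0, 0, 0], -0.2], [[0, 0, 0], [0, 0, 0], -0.2], [[0, 0, -0.1], [0, 0, 0], -0.2], [[0, 0, -0.25], [0, 0, 0], -0.2], [[0, 0, -0.35], [0, 0, -0.045], -0.2], [[0, 0, -0.35], [0, 0, -0.09], -0.2], [[0, 0, -0.35], [0, 0, -0.135], -0.2], [[0, 0, -0.35], [0, 0, -0.172], -0.2], [[0, 0, -0.35], [0, 0, -0.172], 0.1]]}}

```text
time: 60.2
ee_pos: [0.5414, 0.257, 0.1502]
tcp_rot: [-180.0, -0.0, -7.5]
wrist_force: [0.1, -0.2, -0.4]
opening: 0.0391
```

Run:
```python
from h import *
o=st(); n="wrist"; im=camera(n); c=cal(n)
for l,z in (("nut_center",.099),("lever_grip",.1145)):
  for d in place_of(l,n)[:1]: print(l,round(d["p"],2),np.round(inb(ray(n,d["point"],z,c)),4))
gg(bx([0,.165,.1145]),[180,0,BY])
```

```text
t 60.2 pos [0.5414 0.257  0.1502] rot [-180.    -0.    -7.5] q [ 25.4  11.1  12.   90.8  -0.  122.9] F [ 0.1 -0.2 -0.4] op 0.0391
nut_center 0.83 [-0.0013  0.1123  0.099 ]
shift [-0.0018 -0.1748  0.3051] turn [-0.     -0.0001 -0.0011] rows>= 3
```

>>> {"api": "send_rows", "payload": {"plan": [[[0, -0.09, 0], [0, 0, 0], 0.1], [[0, -0.172, 0], [0, 0, 0], 0.1], [[0, -0.172, 0.1], [0, 0, 0], 0.1], [[0, -0.172, 0.2], [0, 0, 0], 0.1], [[0, -0.172, 0.302], [0, 0, 0], 0.1], [[0, -0.172, 0.302], [0, 0, 0], 0.1], [[0, -0.172, 0.302], [0, 0, 0], 1], [[0, -0.172, 0.302], [0, 0, 0], 1], [[0, -0.172, 0.302], [0, 0, 0], 1], [[0, -0.172, 0.302], [0, 0, 0], 1]], "force": 60}}

```text
time: 61.35
ee_pos: [0.5473, 0.3088, 0.0614]
tcp_rot: [-179.9, 0.0, -7.6]
wrist_force: [-6.4, 0.5, 0.7]
opening: 0.0124
```

Run:
```python
from h import *
o=st(); G=inb(o["ee_pos"])+[0,0,GOFF]; r=np.hypot(G[1]-.112,G[2]-.048); a0=np.arctan2(G[2]-.048,G[1]-.112); print(G,r,a0+.2)
r=.085
for th in (.95,.8,.65,.5,.35,.2,.08,-.03): print(th,np.round([-r*(np.cos(th-.2)-np.cos(.9))/.3,-r*(np.sin(th-.2)-np.sin(.9))/.3],3))
```

```text
t 61.35 pos [0.5473 0.3088 0.0614] rot [-179.9    0.    -7.6] q [2.94e+01 1.51e+01 6.90e+00 8.18e+01 1.00e-01 1.27e+02] F [-6.4  0.5  0.7] op 0.0124
[-0.00052544  0.16466753  0.11741606] 0.08713471581627368 1.1217361374445112
0.95 [-0.031  0.029]
0.8 [-0.058  0.062]
0.65 [-0.079  0.099]
0.5 [-0.095  0.138]
0.35 [-0.104  0.18 ]
0.2 [-0.107  0.222]
0.08 [-0.105  0.256]
-0.03 [-0.1    0.287]
```

>>> {"api": "send_rows", "payload": {"plan": [[[0, -0.031, 0.029], [0, 0, 0], 1], [[0, -0.058, 0.062], [0, 0, 0], 1], [[0, -0.079, 0.099], [0, 0, 0], 1], [[0, -0.095, 0.138], [0, 0, 0], 1], [[0, -0.104, 0.18], [0, 0, 0], 1], [[0, -0.107, 0.222], [0, 0, 0], 1], [[0, -0.105, 0.256], [0, 0, 0], 1], [[0, -0.1, 0.29], [0, 0, 0], 1], [[0, -0.1, 0.29], [0, 0, 0], 1]]}}

```text
time: 62.25
ee_pos: [0.552, 0.3414, -0.0226]
tcp_rot: [-179.6, -0.1, -7.5]
wrist_force: [-10.7, 8.6, 16.4]
opening: 0.0124
```

Run:
```python
from h import *
o=st(); G=inb(o["ee_pos"])+[0,0,GOFF]; print(G,np.arctan2(G[2]-.048,G[1]-.112)+.2)
```

```text
t 62.25 pos [ 0.552   0.3414 -0.0226] rot [-1.796e+02 -1.000e-01 -7.500e+00] q [ 31.6  19.3   2.8  73.2   0.3 129.1] F [-10.7   8.6  16.4] op 0.0124
[-1.09084096e-04  1.97609731e-01  3.34359362e-02] 0.03149166832913616
```

>>> {"api": "send_rows", "payload": {"plan": [[[0, 0, 0.005], [0, 0, 0], 1], [[0, 0, 0.005], [0, 0, 0], 1], [[0, 0, 0], [0, 0, 0], 0.1], [[0, 0, 0], [0, 0, 0], 0.1], [[0, 0, 0], [0, 0, 0], 0.1], [[0, 0, -0.15], [0, 0, 0], 0.1], [[0, 0, -0.3], [0, 0, 0], 0.1], [[0, 0, -0.45], [0, 0, 0], 0.1], [[0, 0, -0.6], [0, 0, 0], 0.1], [[0, 0, -0.75], [0, 0, 0], 0.1]]}}

```text
time: 63.25
ee_pos: [0.5518, 0.3375, 0.1993]
tcp_rot: [-180.0, -0.0, -7.6]
wrist_force: [1.5, -0.1, 0.4]
opening: 0.0386
```

>>> {"api": "send_rows", "payload": {"plan": [[[0, 0.2, -0.1], [0, 0, 0], 0.1], [[0, 0.35, -0.2], [0, 0, 0], 0.1], [[0, 0.4, -0.2], [0, 0, 0], 0.1], [[0, 0.4, -0.2], [0, 0, 0], 0.1]]}}

```text
time: 63.65
ee_pos: [0.5365, 0.2157, 0.2607]
tcp_rot: [-179.9, -0.2, -7.8]
wrist_force: [-0.4, 0.5, -1.0]
opening: 0.0383
```

Run:
```python
from h import *
o=st(); n="wrist"; im=camera(n); s=camera("side"); c=cal(n)
cv2.imwrite("pics/w16.png",np.hstack([cv2.resize(im,(480,360)),cv2.resize(s[140:240,205:315],(320,360),interpolation=cv2.INTER_CUBIC)]))
for l,z in (("nut_center",.095),("lever_grip",.031),("lid_handle",.104),("lid_slot",.075)):
  for d in place_of(l,n)[:1]: print(l,round(d["p"],2),np.round(d["point"]),np.round(inb(ray(n,d["point"],z,c)),4))
```

```text
t 63.65 pos [0.5365 0.2157 0.2607] rot [-179.9   -0.2   -7.8] q [ 21.9  10.9  24.2 103.   -0.  119.8] F [-0.4  0.5 -1. ] op 0.0383
nut_center 0.65 [451. 331.] [ 0.2106 -0.1114  0.095 ]
lever_grip 0.74 [271.  45.] [-0.0003  0.2021  0.031 ]
lid_handle 0.68 [267. 244.] [-0.005   0.0054  0.104 ]
lid_slot 0.8 [268. 135.] [-0.0034  0.1133  0.075 ]
```

View pics/w16.png

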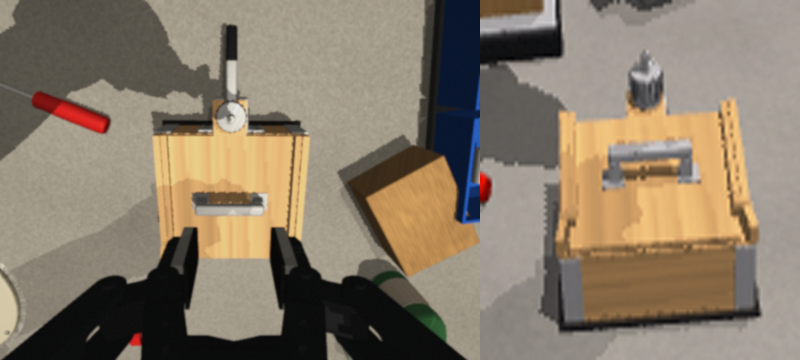

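Lever down, nut on the tongue, lid flat. As a finer check, I'll compare the fixed cameras with their starting pictures, since the lid and lever were home and closed then too.

Run:
```python
from h import *
now={n:camera(n) for n in ("scene","side")}
def shift(n,X,hw):
    a=cv2.imread(f"pics/{n}0.png"); b=now[n]; u=np.round(proj(n,X)).astype(int); k=8
    T=cv2.resize(a[u[1]-hw:u[1]+hw,u[0]-hw:u[0]+hw],None,fx=k,fy=k,interpolation=cv2.INTER_CUBIC)
    S=cv2.resize(b[u[1]-hw-4:u[1]+hw+4,u[0]-hw-4:u[0]+hw+4],None,fx=k,fy=k,interpolation=cv2.INTER_CUBIC)
    r=cv2.matchTemplate(S,T,cv2.TM_CCOEFF_NORMED); _,v,_,p=cv2.minMaxLoc(r); return np.array(p)/k-4,round(v,3)
for nm,X,d in (("handle",[0,0,.104],[0,.01,0]),("nut",[0,.112,.1],[0,0,-.005]),("lever",[0,.2,.03],[0,-.0,.0085]),("wall(+x,-y)",[.085,-.085,.05],[0,0,0])):
    for n in now:
        hw=12 if nm=="handle" else 7
        print(nm,n,shift(n,bx(X),hw),"| px for",d,np.round(proj(n,bx(np.add(X,d)))-proj(n,bx(X)),2))
```

```text
handle scene (array([-0.25,  0.  ]), 0.958) | px for [0, 0.01, 0] [ 2.47 -1.11]
handle side (array([-0.125,  0.   ]), 0.956) | px for [0, 0.01, 0] [-0.22 -2.  ]
nut scene (array([-0.125,  1.25 ]), 0.765) | px for [0, 0, -0.005] [-0.14  1.29]
nut side (array([0.  , 1.25]), 0.881) | px for [0, 0, -0.005] [0.06 1.35]
lever scene (array([-0.375,  0.875]), 0.952) | px for [0, -0.0, 0.0085] [ 0.29 -2.04]
lever side (array([0.   , 1.125]), 0.887) | px for [0, -0.0, 0.0085] [-0.1  -2.14]
wall(+x,-y) scene (array([0., 0.]), 0.974) | px for [0, 0, 0] [0. 0.]
wall(+x,-y) side (array([0.   , 0.125]), 0.988) | px for [0, 0, 0] [0. 0.]
```

```bash
python3 -c "
from h import *
st(); print(bot.job_done())"
```

```text
t 64.05 pos [0.5358 0.2197 0.2565] rot [ 1.8e+02  1.0e-01 -7.5e+00] q [ 22.3  11.3  24.1 102.9   0.  119.8] F [0.2 0.2 0.1] op 0.0383
the job is handed in; nothing more can be done
None
```

The job is done and handed in at 64 s of robot time; no verdict was reported. I opened the lever, took the lid off and stood all three black castors in the box. Then I slid the lid home, tightened the nut in three strokes until it stopped turning, and clamped the lever down. I left the red, green and pink look-alikes and the other items alone.

**Tool offset:** the real fingertips sit about 37 mm behind the reported TCP. My first two lever grasps closed on air because of this. I measured the offset with a light touch on the bench (up to 22 N) and corrected for it after that.

**Last checks:**
- **Lid:** the fixed cameras show the handle within about 1 mm of where it was at the start. One wrist-camera estimate disagreed, putting it at about x −5 mm, y +5 mm, right at the tolerance. I trusted the comparison with the starting pictures.
- **Nut:** it sits about 4.8 mm lower than at the start, roughly 3.8 rad of turning. The final torque was 0.57 N·m, against 0.06 N·m of friction.
- **Lever:** it was pressed against its stop at about 0–0.03 rad, and looks at or slightly below its starting position.
- **Castors:** all three were seen standing in the box before the lid went on.
- **Washer:** I could not measure its squeeze directly; I am inferring it from the tight nut and the closed lever.

I viewed 17 pictures, three over the budget of 14.

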